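# Clamp an angle clip in the drill fixture

### The arm

A 6-joint arm with a two-finger parallel gripper is mounted at the origin on the work surface; the furniture and walls round the work are solid. World frame = base frame: x ahead of the robot, y to its left, z up, the work surface at z = 0. Lengths are in m, angles in degrees, forces in N, time in s.
With the tool pointing down it reaches from about 0.4 to 0.825 m from the base axis. Payload 7 kg.
Tool frame: the origin (TCP) lies at the very end of the fingers, on their centre line; the grasp point (between the pads) lies 19 mm behind it (grasp_offset is the x of the grasp point in the tool frame, in m); x points along the fingers, y is the direction in which the jaws open and shut, and the axes are right-handed (so a half turn about x gives the same grasp; the last joint's range is limited). The gripper opens to 88 mm and grips with 3 to 60 N. Pads are 19 mm wide; open, the fingers measure 130 mm over their backs; the gripper's body (78 mm by 193 mm) begins 47 mm behind the grasp point.
Start: joints at [81.767, 20.546, 0.682, 0, -70.136, -16.507], TCP at [0.282, 0.613, 0.227] pointing down, gripper open.
Joint ranges: [-176.03, 176.03], [-82.01, 121.73], [-58.28, 71.71], [-173.87, 95.51], [-174.79, -0.11], [-173.66, 173.66]. Speed limits (degrees/s): [136.94, 136.94, 172.46, 180, 180, 180].

### API

Orientations are given as [roll, pitch, yaw] about the fixed x, y, z axes, in that order (R = Rz(yaw) Ry(pitch) Rx(roll)).
In Python, from plant import get_obs, snapshot, close_job, grasp_offset gives the robot as it stands.
- The arm moves only by the tool carry_out, never from a script. Its argument "series" is a list that holds one entry, the list of rows, each a list of 6 numbers: the shift along the tool's x, y, z in mm, then the turn, a rotation vector about the tool's x, y, z in degrees. A call has 1 to 10 rows; each row is the pose to reach, as a shift and turn from the pose commanded when the call began, along the tool's axes at that moment; what a row does not reach only later rows make up. A row lasts 1/8 s, in which the tool goes at most 62.5 mm and 10.7 degrees, less where a joint would pass 70% of its speed; a pose out of reach is approached as far as the arm can. A call with a gripper value outside its range is refused whole. "hand" is the gripper's target within -1 to 1 (shut at 1, half-way at 0, fully open at -1), set as the call begins (left out, the last holds). The fingers move at their own pace and stop on an object; the grip force is fixed at half the most. Time passes only in rows, so rows that repeat a pose let the fingers close. It gives the time, the measured TCP pose, the force and the opening at its end, in the units of the state.
- get_obs(): the state, without advancing time (a new reading comes with each control period).
- snapshot(name): name is "scene" or "top"; returns a dict with "color" (480x640x3 uint8, red, green, blue), "fx", "fy", "cx", "cy" (pixels), "eye" and "attitude" of the camera in the world. Camera axes: x right, y down, z forward; pixel columns grow to the right and rows downward; lengths in m; the calibration is good to about 2 mm. A picture is of the moment at which its call begins. There is no depth.
- close_job(): hands the job in, once; it reports no verdict.
The state is a dict: "clock": time; "joint_pos": joint angles; "qvel": joint speeds; "tau": joint torques, N m; "tool_pos": TCP position; "orientation": TCP orientation; "force": force on the tool from outside, world axes, zero at the start; "moment": the same for the moment, N m; "opening": finger opening in m.
Only numpy, scipy, OpenCV 4.12 (cv2) and the standard library are available. Lean on these libraries where they do the work, as an engineer would, in place of code of your own. Each camera call takes 0.05 s, during which the arm holds its last target.

### The job

Clamp the loose aluminium angle clip in the drill fixture ready for drilling, just by pushing with the fingertips and never lifting the clip: push it along its nest until its end butts against the stop block, push the clamp strap round over it until the strap meets its stop pin, then push the wings of the wing nut round clockwise (seen from above), stroke after stroke, until it will turn no further and the strap's rubber foot holds the clip down. Leave the tools and loose parts round the fixture where they lie.

Things in the scene. Friction and masses are not known exactly. Their poses are not given: they have to be found in the camera images.
- fixture: Drill fixture fixed to the bench. Origin: at bench height under the axis of its upright stud, which carries clamp strap and wing nut; z up. All sizes in mm in its axes, heights above the bench. Aluminium base plate x -47 to 83, y -80 to 125, top at 12. Stud 11 thick, top at 62. Stop pin for the strap: 7 thick, top at 34, at x 24, y -15.
- nest (a point): Where the clip's origin lies when it is home (fixture x 53.5, y 1.5, height 12). The nest runs along fixture y between a back fence (x 67 to 79, top at 22) and a low front rail (x 32 to 40, top at 15), both from y -36 to 28 mm.
- stop_face (a point): Foot of the stop face at the -y end of the nest (fixture x 53.5, y -36, height 12 mm); the face looks to +y and the clip's end must butt against it. Above it a bush plate overhangs the clip's end (x 40 to 78, y -36 to -13, height 36 to 46 mm) with a steel drill bush (top at 49).
- block_top (a point): Top centre of the tall part of the stop block (fixture x -22 to 22, y -72 to -36, top at 60 mm). It stands close beside the wing nut, 6 mm from the wing tips, so no finger passes between them: a finger cannot go a full circle round the nut. Behind the nest (x 22 to 78) the block is only 46 mm high.
- clip: The clip: loose drilled aluminium angle, 75 mm long, about 30 g. Origin: underside, middle of its 75 x 25 outline; x along it towards the stop, y to the back fence. Flat flange 3 thick, y -12.5 to 9.5; upright flange 20 high, y 9.5 to 12.5. Starts 20 to 45 mm short of home, partly between fence and rail (1 mm play each side); the end to push (x -37.5) stands clear of both, also when home.
- strap (a joint): Swing of the steel clamp strap about the stud, rad: 0 = over the clip along fixture +x, against its pin; grows as it swings open anticlockwise seen from above (1.57: along +y). Starts 1.35 to 1.9. Light friction (1 N at the spindle), stays where left. 22 mm wide, 10 thick, underside 26 mm above the bench with the nut up; reaches 60 mm from the stud; sinks and rises with the nut.
- spindle_top (a point): Top centre of the upright spindle near the strap's free end, 52 mm from the stud axis: 10 mm thick, 14.5 mm tall above the strap, round lock nut 15 mm thick at its lowest 5 mm; top 50.5 mm above the bench with the nut up. A good place to push the strap round. The rubber foot, 13 mm thick, hangs below.
- wing_nut (a joint): Turn of the steel wing nut, rad: grows clockwise seen from above (tightening); sinks with strap and foot 4 mm a turn. Starts 0 to 2.4, hard stop at 9.0. Over the clip the sprung foot touches at about 6, then 2.5 N more per rad. Friction 0.06 N m; stays where left. At value q its two wings point along fixture directions -q and pi - q (anticlockwise from its +x).
- nut_top (a point): Point on the nut's axis level with the top of its wings (72 mm above the bench with the nut fully up). Each wing is an upright rounded ear 5.5 mm thick, 10 to 30 mm from the axis; its upper 20 mm stand above the 22 mm thick hub, whose top is 21 mm below this point. The stud's end is 10 mm below this point at first, 4 mm with the nut fully down.
- spare_clip: Bystander: a second, shorter drilled angle clip, 52 x 31 x 25 mm, lying on the bench beyond the fixture; origin under its middle. To be left alone.
- deburrer: Bystander: deburring tool with a blue handle, 126 x 15 mm, on the bench beyond the fixture. To be left alone.
- holder_a: Bystander: black spring sheet holder, 65 x 12 mm, on the bench at the left of the fixture. To be left alone.
- holder_b: Bystander: black spring sheet holder, 64 x 12 mm, on the bench at the left of the fixture. To be left alone.
- punch: Bystander: steel centre punch, 108 x 12 mm, on the bench at the right of the fixture. To be left alone.
- oil_bottle: Bystander: squeeze bottle, 52 mm thick, 140 mm high, standing on the bench at the right. To be left alone.
- masking_tape: Bystander: roll of masking tape, 104 mm across, 24 mm high, lying at the right. To be left alone.
Mind the look-alikes: they are no part of the job. Leave any red look-alike of the clip alone.

How it is judged (in metres and radians):
At the end, for the whole second after the job is handed in: The clip lies flat in its nest with its end against the stop block (within 2 mm along the nest), the strap is over it against its pin (within 0.08 rad), the wing nut is run down (joint above 8.2 of 9.0 rad) and the strap's rubber foot presses on the clip with more than 3 N (horizontal distance between clip and nest below 0.003 m and y of clip in the frame of fixture below 0.0035 m and z of clip in the frame of fixture below 0.0135 m and value of joint strap below 0.08 rad and value of joint wing_nut above 8.2 rad and contact force between strap and clip above 3 N and linear speed of clip below 0.01 m/s); the robot touches nothing.
It fails at once if the clip is lifted off the fixture (more than 8 mm) (z of clip in the frame of fixture above 0.02 m).
It fails at once if a tool or loose part round the fixture is moved more than 25 mm (distance of any of spare_clip, deburrer, holder_a, holder_b, punch, oil_bottle, masking_tape from where it was at the start of the episode above 0.025 m).
It also fails if it takes over 64 s, if anything falls off the work surface, if the arm or the gripper's body presses on something with over 40 N, if the wrist force passes 120 N, or if a joint passes its speed limit or range.

## Working session

There is one attempt and no reset: what is moved stays moved. The work goes in short steps, Python scripts to look and compute and a tool call to move; the robot and the scene stay as the last step left them, time stands still between calls to the robot, and variables do not carry over. Pictures are saved under pics/ and viewed, and the job is handed in when it is done.

Besides the shell and the picture viewer there is one more tool, called after ">>>" as a command line: name --argument value ..., lists and objects as JSON in quotes. carry_out: Moves the arm, as the interface text tells. Its arguments: {"type":"object","properties":{"series":{"type":"array","items":{"type":"array","items":{"type":"array","items":{"type":"number"}}}},"hand":{"type":"number"}},"required":["series"]}

```bash
ls; mkdir -p pics; python3 - <<'E'
from plant import get_obs, snapshot, grasp_offset
import cv2
print(get_obs(),grasp_offset)
for n in("scene","top"):
    s=snapshot(n); cv2.imwrite(f"pics/{n}0.png",s["color"][:,:,::-1]); print({k:v for k,v in s.items() if k!="color"})
E
```

```text
pics
{'clock': 0.0, 'joint_pos': array([ 8.17664790e+01,  2.05918341e+01,  6.34491108e-01, -2.20498380e-02,
       -7.01360449e+01, -1.65065759e+01]), 'qvel': array([ 0.02259224,  0.06527047, -0.06810816, -0.01467941, -0.03342885,
        0.033246  ]), 'tau': array([ 5.00635906e-04, -5.82717168e+01,  2.93061858e+01,  6.99752882e+00,
        6.89646535e-03, -1.58378393e-04]), 'tool_pos': array([0.28230103, 0.6125922 , 0.22561757]), 'orientation': array([  93.99383048,   89.90433862, -110.75377566]), 'force': array([-0.58200413,  0.01077612, -0.28541806]), 'moment': array([-0.00885995,  0.01441369,  0.04159407]), 'opening': 0.08767164187710791} -0.0188
{'fx': 593.4431594322937, 'fy': 593.4431594322937, 'cx': 326.197561689254, 'cy': 232.94791627770243, 'eye': array([-0.24173183,  0.63356324,  0.59467591]), 'attitude': array([-119.62177521,    1.11254554, -128.36174007])}
{'fx': 512.8721692378267, 'fy': 512.8721692378267, 'cx': 321.0457494859973, 'cy': 232.33683816716587, 'eye': array([0.39208314, 0.06063027, 1.05942164]), 'attitude': array([-173.77093354,   -0.40003243,  -91.19627506])}
```

View pics/scene0.png

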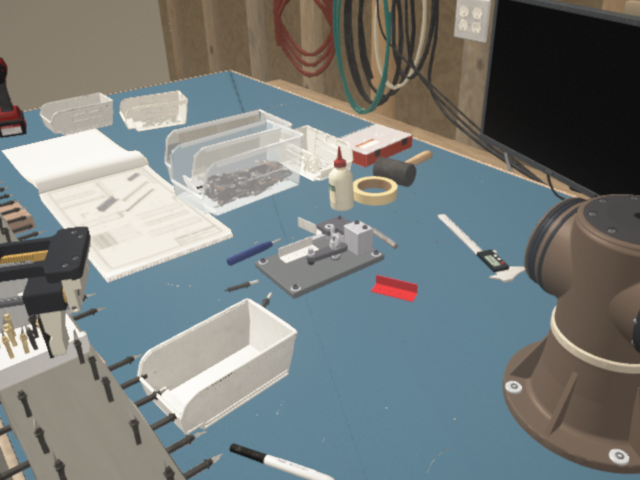

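View pics/top0.png

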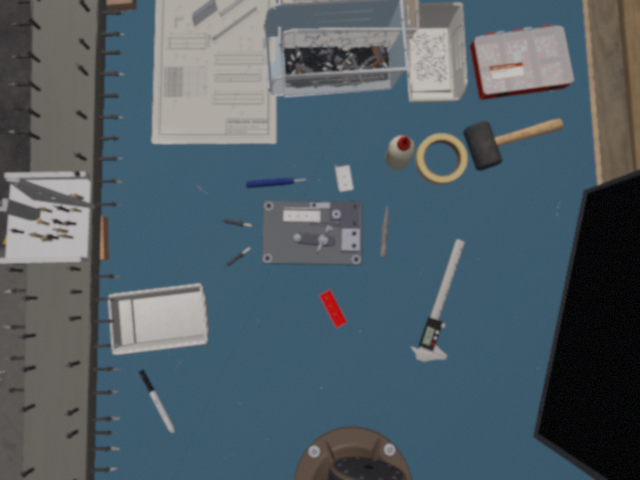

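```bash
python3 - <<'E'
import cv2
a=cv2.imread("pics/top0.png")[190:280,240:380]; cv2.imwrite("pics/t1.png",cv2.resize(a,None,fx=5.6,fy=5.6,interpolation=cv2.INTER_CUBIC))
a=cv2.imread("pics/scene0.png")[200:310,240:400]; cv2.imwrite("pics/s1.png",cv2.resize(a,None,fx=5,fy=5,interpolation=cv2.INTER_CUBIC))
E
```

```text
(no output)
```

View pics/t1.png

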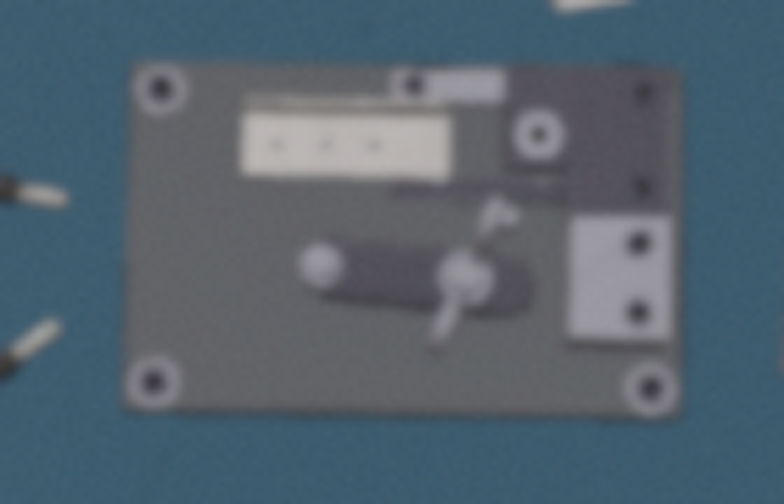

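View pics/s1.png

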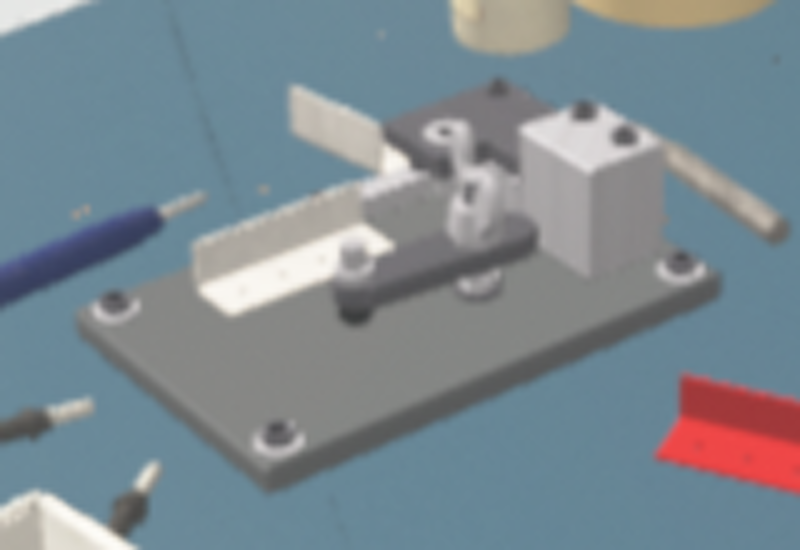

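```bash
cat > h.py <<'E'
import numpy as np, cv2
from scipy.spatial.transform import Rotation as R
from plant import get_obs, snapshot
def ray(s,uv):
    d=R.from_euler('xyz',s["attitude"],degrees=True).apply(np.c_[(np.array(uv)[:,0]-s["cx"])/s["fx"],(np.array(uv)[:,1]-s["cy"])/s["fy"],np.ones(len(uv))])
    return np.array(s["eye"]),d
def onz(s,uv,z):
    e,d=ray(s,uv); return e+d*((z-e[2])/d[:,2])[:,None]
def proj(s,P):
    p=R.from_euler('xyz',s["attitude"],degrees=True).inv().apply(np.atleast_2d(P)-s["eye"])
    return np.c_[p[:,0]/p[:,2]*s["fx"]+s["cx"],p[:,1]/p[:,2]*s["fy"]+s["cy"]]
def fitpose(F,W):
    F=np.array(F);W=np.array(W)[:,:2];f=F-F.mean(0);w=W-W.mean(0)
    a=np.arctan2((f[:,0]*w[:,1]-f[:,1]*w[:,0]).sum(),(f*w).sum())
    c,s=np.cos(a),np.sin(a);Rm=np.array([[c,-s],[s,c]]);t=W.mean(0)-Rm@F.mean(0)
    return a,t,Rm
E
python3 - <<'E'
from h import *
T=snapshot("top");S=snapshot("scene")
c=np.array([[133,62],[680,65],[680,413],[125,410]])/5.6+[240,190]-0.5*(1-1/5.6)
F=np.array([[83,125],[83,-80],[-47,-80],[-47,125]])/1000.
W=onz(T,c,.012);a,t,M=fitpose(F,W)
print("top",np.degrees(a),t,((W[:,:2]-t)@M-F)*1000)
c2=np.array([[80,315],[720,280],[268,478]])/5+[240,200]-0.4
W=onz(S,c2,.012);i=[0,2,3];a2,t2,M2=fitpose(F[i],W)
print("scene",np.degrees(a2),t2,((W[:,:2]-t2)@M2-F[i])*1000)
# plate mask contour in top
img=T["color"].astype(int); sat=img.max(2)-img.min(2)
m=((sat<25)).astype(np.uint8); m[:195]=0;m[272:]=0;m[:,:255]=0;m[:,:]=m; m[:,368:]=0
m=cv2.morphologyEx(m,cv2.MORPH_OPEN,np.ones((3,3)))
cs,_=cv2.findContours(m,0,1);k=max(cs,key=cv2.contourArea);r=cv2.minAreaRect(k);b=cv2.boxPoints(r);print(b)
W=onz(T,b,.012);print(W)
# circles of features (top) : strap spindle, nut
for nm,px,z in [("spindle",(321,265),.050),("stud",(465,280),.060)]:
    u=np.array([px])/5.6+[240,190]-.4; w=onz(T,u,z)[:,:2]; print(nm,w,((w-t)@M)*1000)
for nm,px,z in [("spindle",(354,250),.0505)]:
    u=np.array([px])/5+[240,200]-.4; w=onz(S,u,z)[:,:2]; print(nm,w,((w-t)@M)*1000)
for px in [(240,178),(243,115),(450,178)]:
    u=np.array([px])/5.6+[240,190]-.4; w=onz(T,u,.015)[:,:2]; print("clip",w,((w-t)@M)*1000)
for px in [(200,290),(235,315)]:
    u=np.array([px])/5+[240,200]-.4; w=onz(S,u,.015)[:,:2]; print("clip",w,((w-t)@M)*1000)
for px in [(435,345),(490,228),(500,205),(515,215)]:
    u=np.array([px])/5.6+[240,190]-.4; w=onz(T,u,.065)[:,:2]; print("wing",w,((w-t)@M)*1000)
E
```

```text
top -1.544462710054324 [0.48913279 0.04778198] [[-0.95312987 -1.72543776]
 [-0.60570933  1.28952857]
 [ 0.88213954  1.59591421]
 [ 0.67669966 -1.16000503]]
scene -1.921871213930764 [0.48138114 0.05364196] [[-1.89126463 -2.44325369]
 [ 1.54938039  2.60363753]
 [ 0.34188425 -0.16038384]]
[[262. 201.]
 [361. 201.]
 [361. 264.]
 [262. 264.]]
[[ 0.57381673  0.17157156  0.012     ]
 [ 0.56978788 -0.03309576  0.012     ]
 [ 0.4395716  -0.0292746   0.012     ]
 [ 0.44372205  0.17266406  0.012     ]]
spindle [[0.49393358 0.09916739]] [[ 3.41407214 51.4961401 ]]
stud [[0.48664109 0.04856342]] [[-2.51185727  0.71399886]]
spindle [[0.48676648 0.10610029]] [[-3.93728763 58.23334888]]
clip [[0.53010161 0.12966747]] [[38.7469049  82.95996813]]
clip [[0.55341378 0.12826936]] [[62.08828129 82.1906899 ]]
clip [[0.52856515 0.05272231]] [[39.28487609  6.00134904]]
clip [[0.54830717 0.13240515]] [[56.87206086 86.1873439 ]]
clip [[0.52583741 0.13238116]] [[34.41110691 85.55774072]]
wing [[0.4637367  0.05950929]] [[-25.7029502   11.03855802]]
wing [[0.50418829 0.03952705]] [[15.27252404 -7.8461441 ]]
wing [[0.51218964 0.03586054]] [[ 23.36978572 -11.29565898]]
wing [[0.50857371 0.03070993]] [[ 19.89399373 -16.54185664]]
```

```bash
python3 - <<'E'
from h import *
T=snapshot("top");S=snapshot("scene")
print(onz(T,[[314.5,451.5],[390,449.5],[352,427]],.02))
print(onz(S,[[515,387],[619,456]],.02))
print(proj(S,[get_obs()["tool_pos"]]), onz(T,[[0,240],[640,240],[320,0],[320,480]],.0))
b=T["color"][420:480,290:420,::-1]; cv2.imwrite("pics/base.png",cv2.resize(b,None,fx=6,fy=6))
b=S["color"][350:480,490:640,::-1]; cv2.imwrite("pics/base2.png",cv2.resize(b,None,fx=4,fy=4))
b=S["color"][220:370,0:120,::-1]; cv2.imwrite("pics/grip.png",cv2.resize(b,None,fx=4,fy=4))
E
```

```text
[[ 0.07630388  0.07271801  0.02      ]
 [ 0.07666572 -0.07456668  0.02      ]
 [ 0.12072235 -0.00159906  0.02      ]]
[[ 0.06879731  0.08076791  0.02      ]
 [-0.0758563   0.08097493  0.02      ]]
[[  2.51760673 357.29276107]] [[ 0.50496067  0.71416601  0.        ]
 [ 0.47811209 -0.61332623  0.        ]
 [ 1.01838905  0.04243988  0.        ]
 [ 0.01591938  0.06315154  0.        ]]
```

View pics/grip.png

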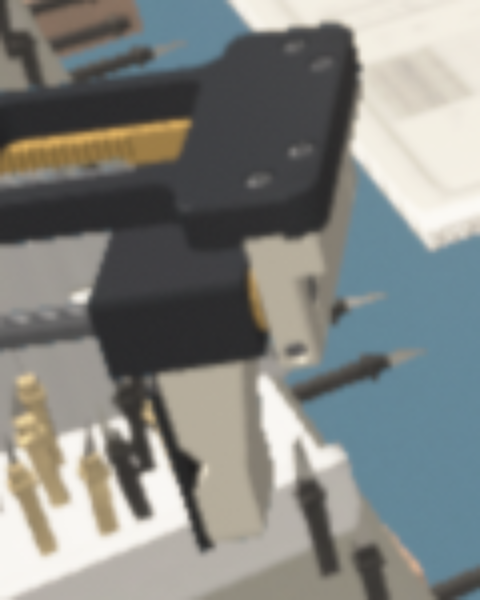

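View pics/base.png

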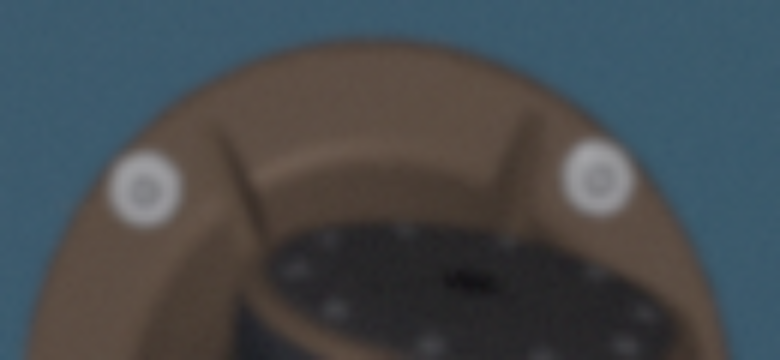

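```bash
cat >> h.py <<'E'
def pose():
    o=get_obs();return np.array(o["tool_pos"]),R.from_euler('xyz',o["orientation"],degrees=True)
def plan(xyz,yang,n=1):
    """world xyz target m, tool-y heading deg in world (tool down); prints shift mm, rotvec deg in tool axes"""
    p,q=pose(); x=np.array([0,0,-1.]); y=np.array([np.cos(np.radians(yang)),np.sin(np.radians(yang)),0]); z=np.cross(x,y)
    best=None
    Q=R.from_matrix(np.c_[x,y,z]); rv=(q.inv()*Q).as_rotvec(degrees=True)
    d=q.inv().apply(np.array(xyz)-p)*1000
    print("shift",d.round(1),"turn",rv.round(1)); return d,rv
E
python3 - <<'E'
from h import *
p,q=pose();print(q.as_matrix().round(3),get_obs()["joint_pos"].round(1))
a=-1.54
for h in (a,a+180):plan([.5455,.155,.15],h)
E
```

```text
[[-0.    -0.419 -0.908]
 [-0.001 -0.908  0.419]
 [-1.     0.001 -0.   ]] [ 81.8  20.6   0.7  -0.  -70.1 -16.5]
shift [  76.4  305.7 -430.6] turn [-113.2    0.    -0. ]
shift [  76.4  305.7 -430.6] turn [66.8 -0.  -0. ]
```

>>> carry_out --series '[[[5,30,-43,6.7,0,0],[10,61,-86,13.4,0,0],[20,92,-129,20,0,0],[25,122,-172,26.8,0,0],[30,153,-215,33.4,0,0],[40,183,-258,40,0,0],[50,214,-301,46.8,0,0],[60,245,-344,53.5,0,0],[70,275,-388,60,0,0],[76.4,305.7,-430.6,66.8,0,0]]]' --hand 1

```text
clock: 1.55
tool_pos: [0.5463, 0.1536, 0.1499]
orientation: [-60.5, 90.0, 27.8]
force: [0.3, 0.8, -0.5]
opening: 0.0006
```

```bash
python3 - <<'E'
from h import *
T=snapshot("top");S=snapshot("scene");o=get_obs();p=o["tool_pos"];print(p,o["joint_pos"].round(1))
for n,s in(("top",T),("scene",S)):
    u=proj(s,p)[0];print(n,u)
    x,y=np.clip(u-[60,45],0,None).astype(int);c=s["color"][y:y+90,x:x+120,::-1];print(x,y)
    cv2.imwrite(f"pics/{n}2.png",cv2.resize(c,None,fx=6,fy=6,interpolation=cv2.INTER_CUBIC))
E
```

```text
[0.54657749 0.15117536 0.14912844] [ 35.2  14.2 -19.2   0.  -56.7 -37.2]
top [265.28930307 202.83175954]
205 157
scene [266.59446556 195.4499176 ]
206 150
```

View pics/top2.png

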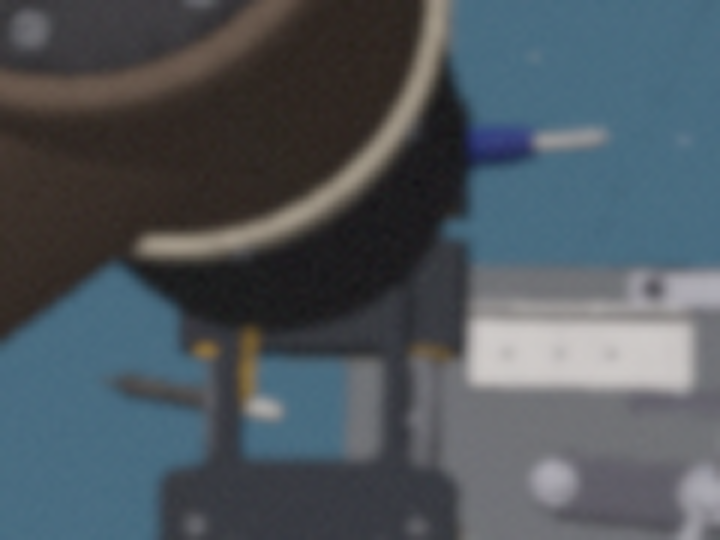

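View pics/scene2.png

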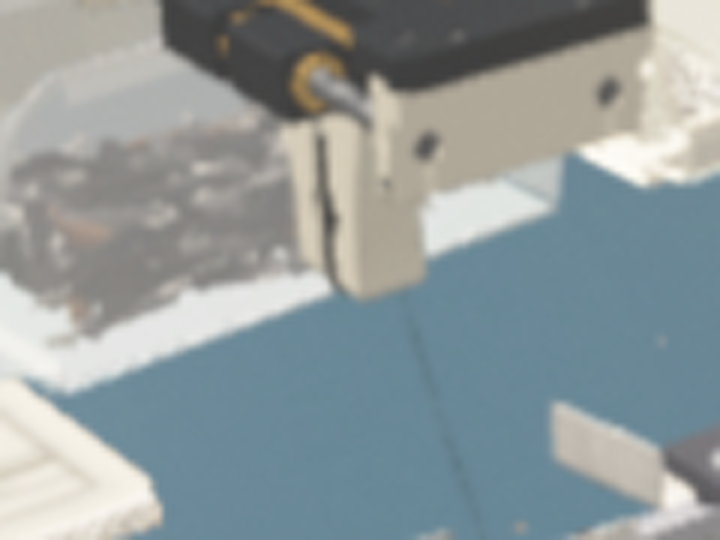

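```bash
python3 - <<'E'
from h import *
T=snapshot("top");S=snapshot("scene")
t0=cv2.imread("pics/top0.png");s0=cv2.imread("pics/scene0.png")
def cen(img,u,r=5,thr=None):
    x,y=map(int,np.round(u));g=img[y-r:y+r+1,x-r:x+r+1].min(2).astype(float)
    w=np.clip(g-np.percentile(g,60),0,None);yy,xx=np.mgrid[-r:r+1,-r:r+1]
    return [x+(w*xx).sum()/w.sum(),y+(w*yy).sum()/w.sum()]
tw=np.array([[160,88],[155,382],[651,387]])/5.6+[240,190]-.4
sw=np.array([[115,304],[278,434],[681,264]])/5+[240,200]-.4
print(tw,[cen(t0,u) for u in tw]);print(sw,[cen(s0,u,4) for u in sw])
print(onz(T,tw,.014)*1000);print(onz(S,sw,.014)*1000)
for i in range(3):
    e1,d1=ray(T,tw[i:i+1]);e2,d2=ray(S,sw[i:i+1]);A=np.c_[d1[0],-d2[0]];k=np.linalg.lstsq(A,e2-e1,rcond=None)[0]
    print((e1+d1[0]*k[0])*1000,(e2+d2[0]*k[1])*1000)
c=s0[225:310,250:330];cv2.imwrite("pics/sL.png",cv2.resize(c,None,fx=9,fy=7*1.0,interpolation=cv2.INTER_CUBIC))
c=s0[225:310,320:400];cv2.imwrite("pics/sR.png",cv2.resize(c,None,fx=9,fy=7,interpolation=cv2.INTER_CUBIC))
E
```

```text
[[268.17142857 205.31428571]
 [267.27857143 257.81428571]
 [355.85       258.70714286]] [[np.float64(268.85714285714283), np.float64(206.083850931677)], [np.float64(267.46197183098593), np.float64(257.6901408450704)], [np.float64(355.1857585139319), np.float64(258.8761609907121)]]
[[262.6 260.4]
 [295.2 286.4]
 [375.8 252.4]] [[np.float64(262.59741657696446), np.float64(262.29817007534984)], [np.float64(294.61990049751245), np.float64(288.71542288557214)], [np.float64(375.5358606557377), np.float64(254.4764344262295)]]
[[564.21526433 158.72925635  14.        ]
 [455.9993499  161.59742433  14.        ]
 [450.48180123 -18.90942097  14.        ]]
[[561.84984634 161.02897595  14.        ]
 [455.37783172 163.88343432  14.        ]
 [448.66953439 -16.59432197  14.        ]]
[564.58216034 158.93835228  11.77170576] [564.83272112 159.27494077  11.84454579]
[456.08908455 161.73917636  12.53228868] [456.95085216 162.8236069   12.68971108]
[450.5865059  -19.05203001  12.12563298] [450.90831994 -18.7026077   12.11702456]
```

View pics/sL.png

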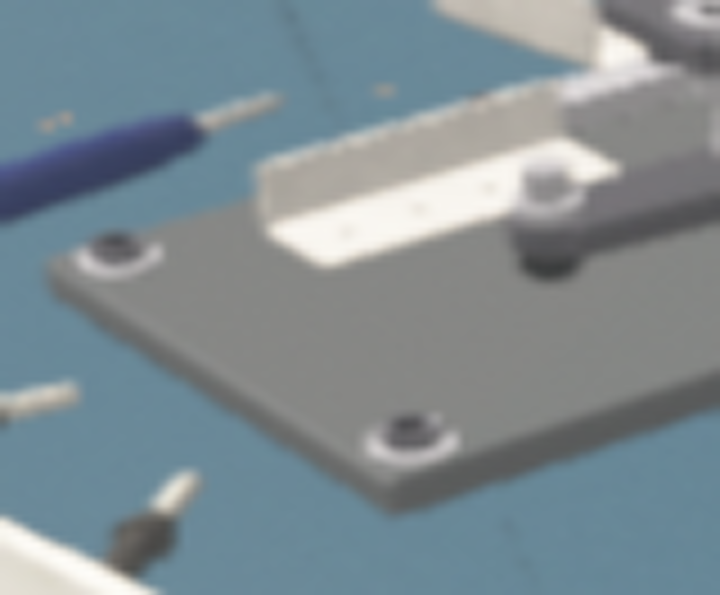

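View pics/sR.png

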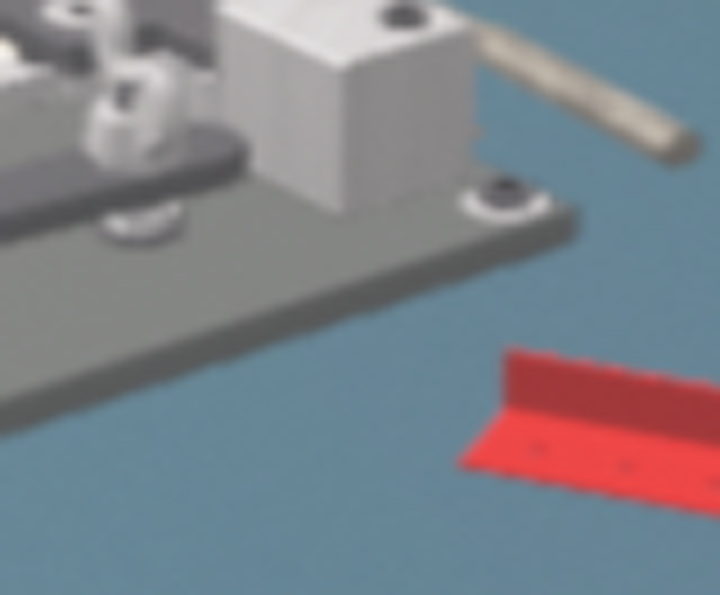

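```bash
cat >> h.py <<'E'
A=-1.65;O=np.array([.4885,.0482])
def f2w(x,y): c,s=np.cos(np.radians(A)),np.sin(np.radians(A)); return O+np.array([c*x-s*y,s*x+c*y])/1000
def w2f(p): c,s=np.cos(np.radians(A)),np.sin(np.radians(A)); d=(np.array(p[:2])-O)*1000; return np.array([c*d[0]+s*d[1],-s*d[0]+c*d[1]])
def fplan(x,y,z,h):
    """fixture mm, heading of tool y in fixture deg"""
    p,q=pose();print("now fix",w2f(p).round(1),"z",(p[2]*1000).round(1),"j",get_obs()["joint_pos"].round(0))
    return plan([*f2w(x,y),z/1000],h+A)
E
python3 -c "
from h import *
fplan(53.5,104,14,180)"
```

```text
now fix [ 54.3 107.4] z 149.9 j [ 36.  14. -19.  -0. -57. -37.]
shift [135.9   0.8  -3.4] turn [-0. -0. -0.]
```

```bash
python3 -c "
from h import *
for i in range(4):
    o=get_obs();print(o['clock'],o['tool_pos'],o['joint_pos'])
    snapshot('top')
"
```

```text
1.75 [0.54591899 0.15401491 0.14988739] [ 3.55168623e+01  1.40884512e+01 -1.91883534e+01 -2.18263226e-03
 -5.67533342e+01 -3.71721312e+01]
1.8 [0.54571839 0.15491975 0.15015603] [ 3.56095780e+01  1.40621111e+01 -1.91857556e+01 -1.65457560e-04
 -5.67536503e+01 -3.71695199e+01]
1.85 [0.54554853 0.15556762 0.15028854] [ 3.56741466e+01  1.40472602e+01 -1.91848365e+01 -4.48327238e-03
 -5.67523558e+01 -3.71703926e+01]
1.9 [0.54548615 0.15595665 0.15041562] [ 3.57135748e+01  1.40371581e+01 -1.91811009e+01 -1.75151407e-03
 -5.67539350e+01 -3.71730375e+01]
```

>>> carry_out --series '[[[40,1,0,0,0,0],[80,1,0,0,0,0],[120,1,0,0,0,0],[120,1,0,0,0,0]]]'

```text
clock: 2.45
tool_pos: [0.5424, 0.155, 0.0279]
orientation: [123.6, 89.7, -147.8]
force: [-0.1, 0.5, 0.9]
opening: 0.0001
```

```bash
python3 -c "
from h import *
for i in range(4):
    o=get_obs();print(o['clock'],o['tool_pos'],o['joint_pos'])
    snapshot('top')
"
```

```text
2.45 [0.5424453  0.15496275 0.02786647] [ 3.58045204e+01  2.22900636e+01 -2.66332830e+01 -3.09962367e-02
 -4.14000224e+01 -3.72390010e+01]
2.5 [0.543972   0.1556464  0.02988664] [ 3.57904763e+01  2.21579415e+01 -2.65036317e+01  1.66996057e-02
 -4.14714802e+01 -3.72408531e+01]
2.55 [0.54503301 0.15612177 0.03116445] [ 3.57750524e+01  2.20671965e+01 -2.64311723e+01  3.75961642e-02
 -4.14784992e+01 -3.72387290e+01]
2.6 [0.54560118 0.1563254  0.03185733] [ 3.57582381e+01  2.20096098e+01 -2.64030835e+01  3.99490156e-02
 -4.14622912e+01 -3.72423585e+01]
```

>>> carry_out --series '[[[4,0,0,0,0,0],[8,0,0,0,0,0],[11,0,0,0,0,0],[13,0,0,0,0,0],[13,0,0,0,0,0],[13,0,0,0,0,0],[13,0,0,0,0,0]]]'

```text
clock: 3.52
tool_pos: [0.5446, 0.1552, 0.0172]
orientation: [107.8, 90.0, -163.8]
force: [0.0, 0.6, 0.3]
opening: 0.0003
```

```bash
python3 -c "
from h import *
fplan(53.5,92,14,180);o=get_obs();print(o['force'],o['tool_pos'])
T=snapshot('top');S=snapshot('scene')
c=S['color'][200:310,240:400,::-1];cv2.imwrite('pics/s3.png',cv2.resize(c,None,fx=5,fy=5,interpolation=cv2.INTER_CUBIC))
"
```

```text
now fix [ 53.  108.5] z 17.2 j [ 36.  23. -27.  -0. -40. -37.]
shift [  3.2  -0.4 -16.5] turn [ 0.1 -0.  -0. ]
[0.03013313 0.60785515 0.26908974] [0.54463975 0.15516386 0.01720537]
```

View pics/s3.png

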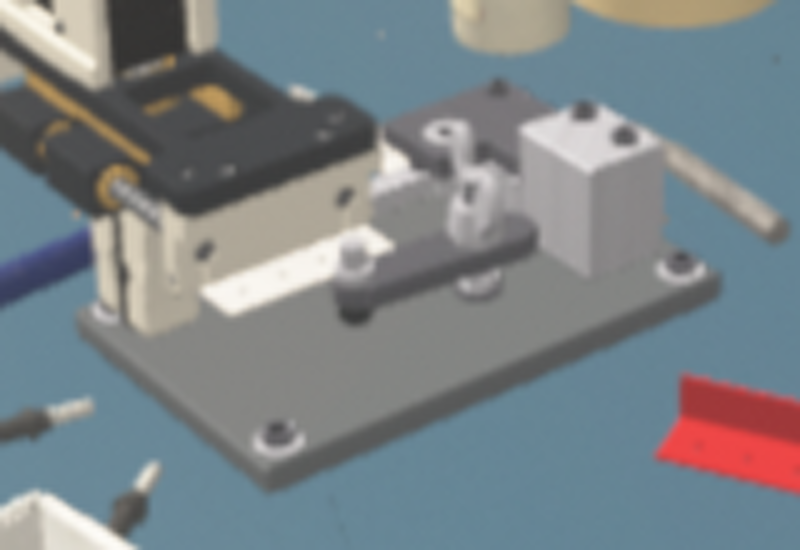

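>>> carry_out --series '[[[3,0,-5,0,0,0],[3.3,0,-12,0,0,0],[3.3,0,-19,0,0,0],[3.3,0,-26,0,0,0],[3.3,0,-33,0,0,0],[3.3,0,-39,0,0,0],[3.3,0,-45,0,0,0],[3.3,0,-50,0,0,0],[3.3,0,-53,0,0,0],[3.3,0,-53,0,0,0]]]'

```text
clock: 4.88
tool_pos: [0.5432, 0.102, 0.0139]
orientation: [125.8, 90.0, -145.7]
force: [0.2, 0.4, -0.6]
opening: 0.0004
```

```bash
python3 -c "
from h import *
T=snapshot('top');S=snapshot('scene')
fplan(53.5,48.5,14,180);o=get_obs();print(o['force'],o['tool_pos'])
c=S['color'][200:310,240:400,::-1];cv2.imwrite('pics/s4.png',cv2.resize(c,None,fx=5,fy=5,interpolation=cv2.INTER_CUBIC))
c=T['color'][190:280,240:380,::-1];cv2.imwrite('pics/t4.png',cv2.resize(c,None,fx=5,fy=5,interpolation=cv2.INTER_CUBIC))
"
```

```text
now fix [53.2 55.6] z 13.9 j [ 31.  22. -29.   0. -38. -33.]
shift [-0.1 -0.3 -7.1] turn [0.1 0.  0. ]
[ 0.3441093  -0.48868797  0.12640327] [0.54325236 0.10227639 0.01387811]
```

View pics/s4.png

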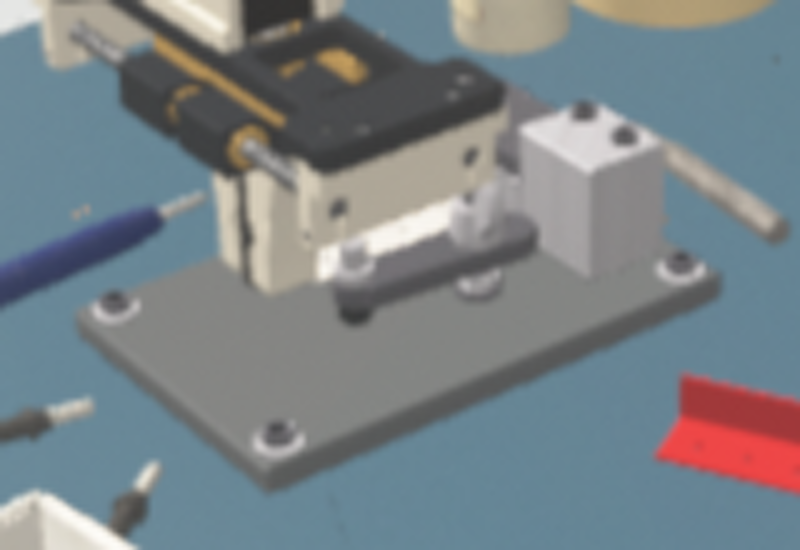

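View pics/t4.png

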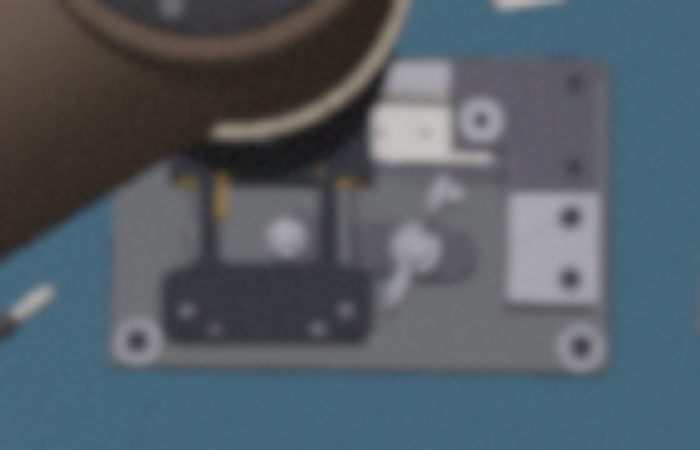

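>>> carry_out --series '[[[0,0,-2,0,0,0],[0,0,-4,0,0,0],[0,0,-5.5,0,0,0],[0,0,-6.5,0,0,0],[0,0,-6.5,0,0,0],[0,0,-6.5,0,0,0]]]'

```text
clock: 5.72
tool_pos: [0.5432, 0.0959, 0.0139]
orientation: [-51.7, 90.0, 36.8]
force: [0.7, 1.7, -0.3]
opening: 0.0004
```

>>> carry_out --series '[[[0,0,-1,0,0,0],[0,0,-2,0,0,0],[0,0,-2,0,0,0],[0,0,-2,0,0,0]]]'

```text
clock: 6.22
tool_pos: [0.5445, 0.0955, 0.0144]
orientation: [-52.0, 89.8, 36.5]
force: [1.0, 8.7, 0.7]
opening: 0.0005
```

>>> carry_out --series '[[[0,0,2,0,0,0],[0,0,6,0,0,0],[0,0,12,0,0,0],[-10,0,20,0,0,0],[-25,0,25,0,0,0],[-40,0,30,0,0,0],[-55,0,32,0,0,0],[-55,0,32,0,0,0]]]'

```text
clock: 7.22
tool_pos: [0.5448, 0.1263, 0.0707]
orientation: [-58.4, 89.8, 30.1]
force: [-0.4, 1.5, -0.8]
opening: 0.0004
```

```bash
python3 -c "
from h import *
fplan(-7,76,70,225)
S=snapshot('scene')
c=S['color'][200:310,240:400,::-1];cv2.imwrite('pics/s5.png',cv2.resize(c,None,fx=5,fy=5,interpolation=cv2.INTER_CUBIC))
"
```

```text
now fix [54.  79.7] z 70.7 j [ 33.  18. -25.   0. -46. -35.]
shift [ 0.5 61.  -3.6] turn [-44.9   0.    0.2]
```

View pics/s5.png

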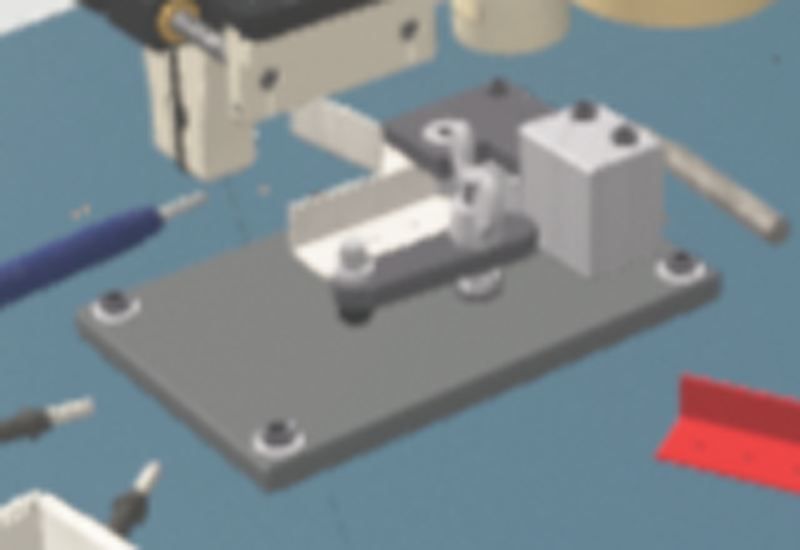

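>>> carry_out --series '[[[0,10,-1,-9,0,0],[0,22,-2,-18,0,0],[0,35,-3,-27,0,0],[0,46,-3.6,-36,0,0],[0,55,-3.6,-42,0,0],[0,61,-3.6,-44.9,0,0],[0,61,-3.6,-44.9,0,0],[0,61,-3.6,-44.9,0,0]]]'

```text
clock: 8.28
tool_pos: [0.4828, 0.1236, 0.0686]
orientation: [83.3, 90.0, -143.4]
force: [-0.3, 0.6, 0.6]
opening: 0.0003
```

```bash
python3 -c "
from h import *
fplan(-7,76,45,225)
"
```

```text
now fix [-7.8 75.2] z 68.6 j [ 37.  14. -33.  -0. -43.   6.]
shift [23.6 -1.1 -0. ] turn [-0.1  0.  -0. ]
```

>>> carry_out --series '[[[8,0,0,0,0,0],[16,0,0,0,0,0],[22,0,0,0,0,0],[23.5,0,0,0,0,0],[23.5,0,-2,0,0,0],[23.5,0,-7,0,0,0],[23.5,0,-13,0,0,0],[23.5,0,-19,0,0,0],[23.5,0,-24,0,0,0],[23.5,0,-24,0,0,0]]]'

```text
clock: 9.52
tool_pos: [0.4992, 0.1057, 0.0452]
orientation: [90.7, 90.0, -136.0]
force: [-1.1, 0.4, 0.1]
opening: 0.0003
```

```bash
python3 -c "
from h import *
fplan(-7,76,45,225)
S=snapshot('scene')
c=S['color'][200:310,240:400,::-1];cv2.imwrite('pics/s6.png',cv2.resize(c,None,fx=5,fy=5,interpolation=cv2.INTER_CUBIC))
"
```

```text
now fix [ 9.1 57.7] z 45.2 j [ 34.  17. -33.   0. -41.   9.]
shift [ 0.2 -1.5 24.3] turn [-0. -0. -0.]
```

View pics/s6.png

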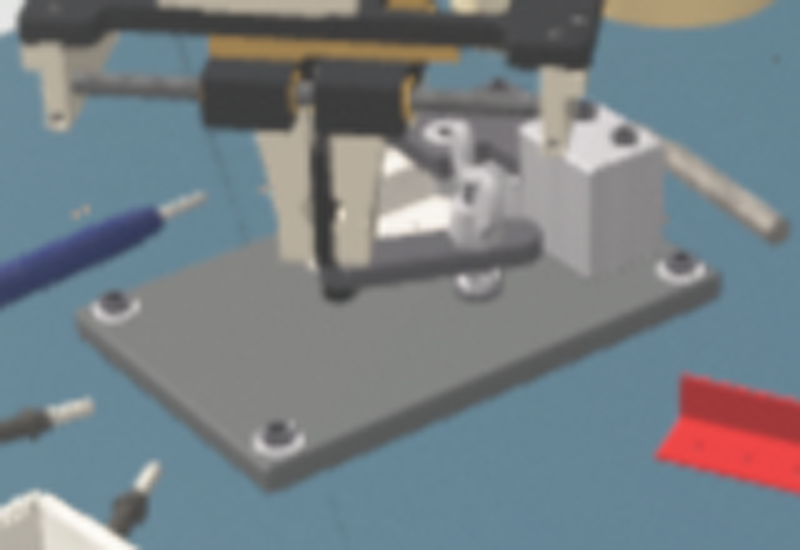

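>>> carry_out --series '[[[0,0,-6,0,0,0],[0,0,-12,0,0,0],[0,0,-18,0,0,0],[0,0,-24,0,0,0],[0,0,-30,0,0,0],[0,0,-36,0,0,0],[0,0,-42,0,0,0],[0,0,-47,0,0,0],[0,0,-50,0,0,0],[0,0,-50,0,0,0]]]'

```text
clock: 10.82
tool_pos: [0.5317, 0.0688, 0.0446]
orientation: [67.7, 89.8, -159.0]
force: [-5.7, -1.0, 1.1]
opening: 0.0005
```

>>> carry_out --series '[[[0,0,-1,0,0,0],[0,0,-2,0,0,0],[0,0,-3,0,0,0],[0,0,-4,0,0,0],[0,0,-4,0,0,0],[0,0,-4,0,0,0]]]'

```text
clock: 11.58
tool_pos: [0.5331, 0.0657, 0.0442]
orientation: [65.3, 89.6, -161.4]
force: [-9.0, -0.1, 0.6]
opening: 0.0002
```

```bash
python3 -c "
from h import *
fplan(46.9,15.3,45,225)
S=snapshot('scene')
c=S['color'][200:310,240:400,::-1];cv2.imwrite('pics/s7.png',cv2.resize(c,None,fx=5,fy=5,interpolation=cv2.INTER_CUBIC))
"
```

```text
now fix [44.  18.7] z 44.2 j [ 28.  19. -29.  -0. -42.  15.]
shift [-0.8  0.4 -4.5] turn [-0.1  0.2 -0.3]
```

View pics/s7.png

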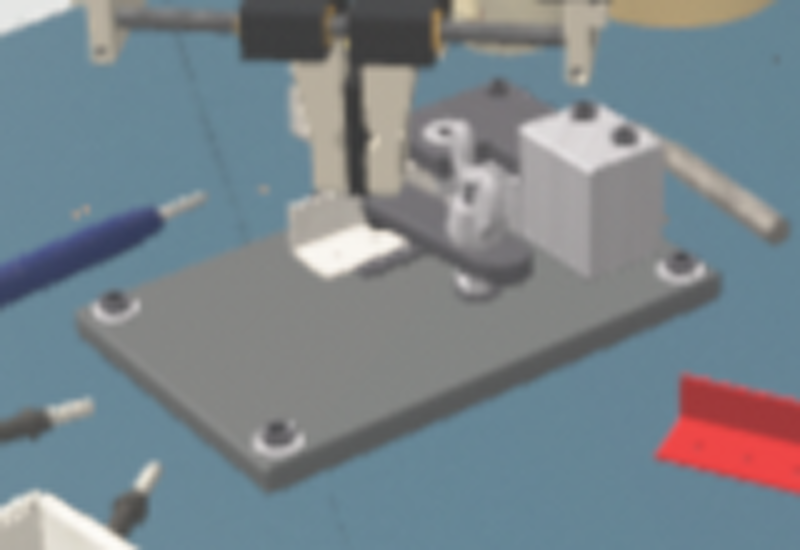

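>>> carry_out --series '[[[0,2,2,0,0,0],[0,3,1,0,0,0],[0,4,0,0,0,0],[0,5,-1,0,0,0],[0,6,-2,0,0,0],[0,6,-2,0,0,0],[0,6,-2,0,0,0]]]'

```text
clock: 12.5
tool_pos: [0.5336, 0.0615, 0.0455]
orientation: [-123.0, 90.0, 10.4]
force: [-2.6, 0.6, -0.2]
opening: 0.0008
```

```bash
python3 -c "
from h import *
fplan(46.9,15.3,45,225)
S=snapshot('scene');T=snapshot('top')
c=S['color'][200:310,240:400,::-1];cv2.imwrite('pics/s8.png',cv2.resize(c,None,fx=5,fy=5,interpolation=cv2.INTER_CUBIC))
c=T['color'][190:280,240:380,::-1];cv2.imwrite('pics/t8.png',cv2.resize(c,None,fx=5,fy=5,interpolation=cv2.INTER_CUBIC))
"
```

```text
now fix [44.7 14.6] z 45.5 j [ 28.  19. -30.   0. -42.  16.]
shift [ 0.5 -2.1 -1.1] turn [ 0. -0.  0.]
```

View pics/s8.png

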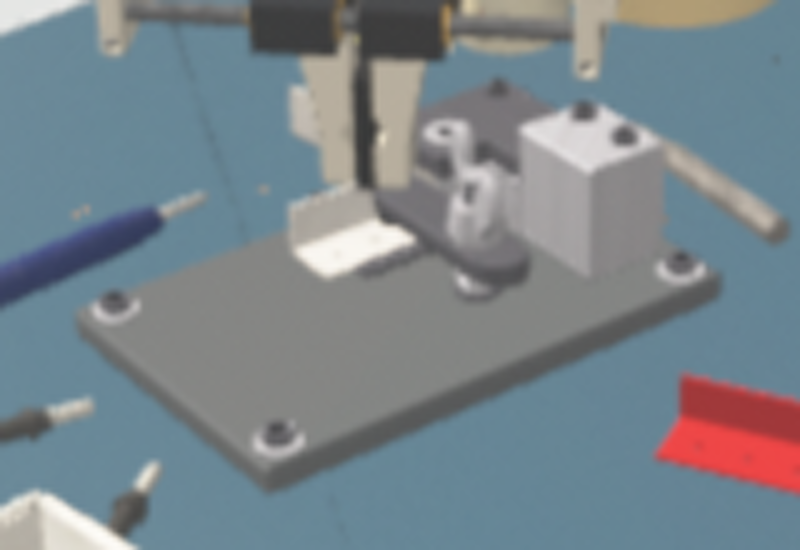

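View pics/t8.png

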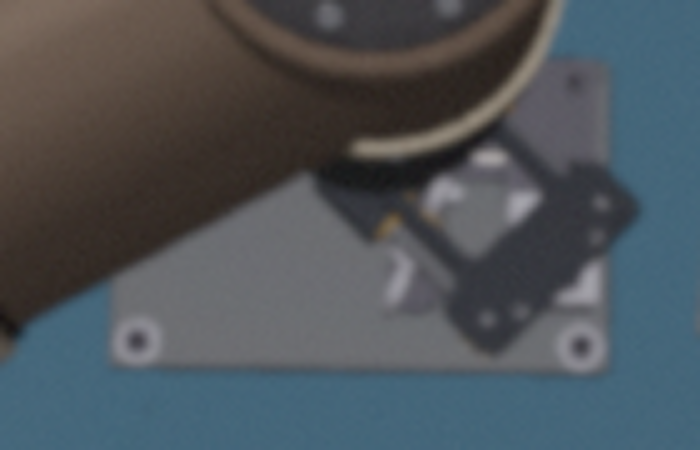

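>>> carry_out --series '[[[0,0.7,-0.7,0,0,0],[0,1.4,-1.4,0,0,0],[0,2.1,-2.1,0,0,0],[0,2.1,-2.1,0,0,0],[0,2.1,-2.1,0,0,0]]]'

```text
clock: 13.22
tool_pos: [0.5337, 0.0596, 0.0455]
orientation: [-79.6, 89.9, 53.7]
force: [-2.3, 7.1, 0.0]
opening: 0.0001
```

>>> carry_out --series '[[[0,0.7,-0.7,0,0,0],[0,1.4,-1.4,0,0,0],[0,1.4,-1.4,0,0,0],[0,1.4,-1.4,0,0,0]]]'

```text
clock: 13.72
tool_pos: [0.5338, 0.0584, 0.0455]
orientation: [-76.6, 89.8, 56.8]
force: [-3.1, 11.9, -0.7]
opening: 0.0004
```

>>> carry_out --series '[[[0,-1,4,0,0,0],[0,-2,10,0,0,0],[0,-2,16,0,0,0],[-15,-2,20,0,0,0],[-35,-2,30,0,0,0],[-60,-2,45,0,0,0],[-70,-2,60,0,0,0],[-70,-2,75,0,0,0],[-70,-2,90,0,0,0],[-70,-2,90,0,0,0]]]'

```text
clock: 14.98
tool_pos: [0.4717, 0.1239, 0.1147]
orientation: [77.7, 89.9, -148.8]
force: [0.4, 0.6, 0.2]
opening: 0.0005
```

```bash
python3 -c "
from h import *
fplan(0,0,100,225)
S=snapshot('scene');T=snapshot('top')
c=S['color'][210:290,300:390,::-1];cv2.imwrite('pics/s9.png',cv2.resize(c,None,fx=8,fy=7,interpolation=cv2.INTER_CUBIC))
c=T['color'][190:270,290:370,::-1];cv2.imwrite('pics/t9.png',cv2.resize(c,None,fx=7,fy=7,interpolation=cv2.INTER_CUBIC))
"
```

```text
now fix [-18.9  75.1] z 114.7 j [ 38.   9. -31.  -0. -50.   6.]
shift [ 14.8  39.8 -66.5] turn [ 0.1  0.  -0.1]
```

View pics/s9.png

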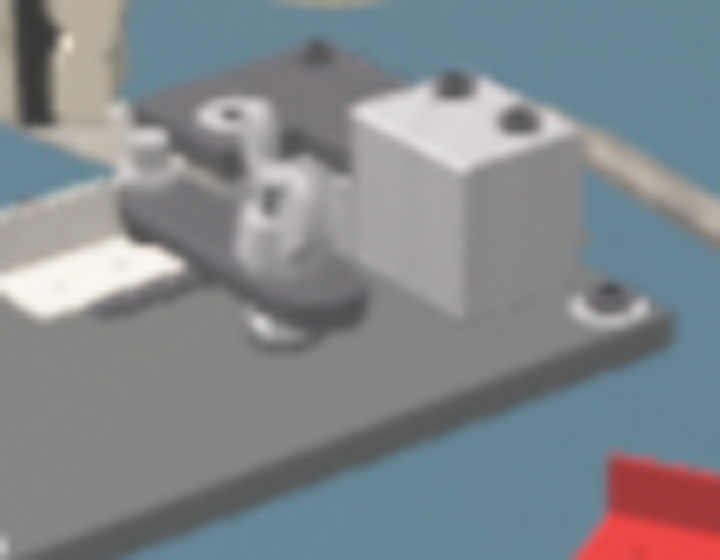

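View pics/t9.png

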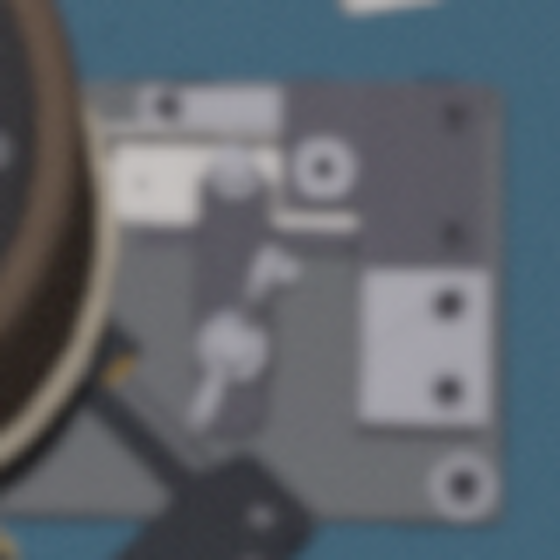

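```bash
python3 -c "
from h import *
T=snapshot('top')
def f(px,z): return w2f(onz(T,[np.array(px)/7+[290,190]-.43],z)[0]).round(1)
print('spin',f((235,167),.0505),'nutcentre',f((231,349),.060),'blocktop corners',f((362,268),.06),f((490,425),.06),f((362,425),.06),'wings',f((205,420),.07),f((262,265),.07),f((295,272),.07))
"
```

```text
spin [51.3 -0.4] nutcentre [-1.5  0.4] blocktop corners [ 21.6 -36.1] [-22.2 -72. ] [-22.5 -36.3] wings [-22.2   7.6] [21.  -7.9] [ 19.1 -17.1]
```

>>> carry_out --series '[[[3,6,-10,-4,0,0],[6,12,-20,-8,0,0],[9,18,-30,-12,0,0],[12,24,-40,-16,0,0],[14.8,30,-50,-20,0,0],[14.8,36,-60,-23,0,0],[14.8,39.8,-66.5,-23,0,0],[14.8,39.8,-66.5,-23,0,0],[14.8,39.8,-66.5,-23,0,0]]]' --hand 0.5

```text
clock: 16.25
tool_pos: [0.4896, 0.0478, 0.1005]
orientation: [-100.0, 90.0, 56.3]
force: [-0.4, 0.1, 0.3]
opening: 0.0221
```

```bash
python3 -c "
from h import *
fplan(0,0,58,248);print(get_obs()['opening'])
S=snapshot('scene')
c=S['color'][190:290,290:390,::-1];cv2.imwrite('pics/s10.png',cv2.resize(c,None,fx=6,fy=6,interpolation=cv2.INTER_CUBIC))
p,q=pose();print(proj(S,p))
"
```

```text
now fix [ 1.1 -0.4] z 100.5 j [ 29.  11. -32.  -0. -48.  38.]
shift [42.5  0.   1.2] turn [-0. -0.  0.]
0.022132394026150165
[[334.58414151 214.02905424]]
```

View pics/s10.png

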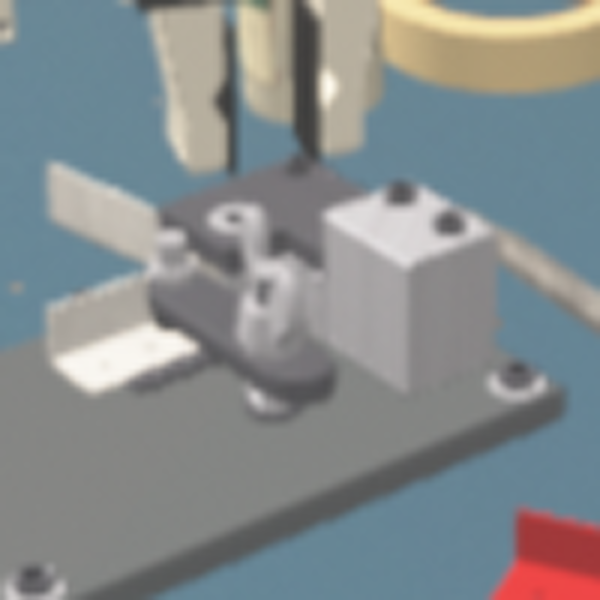

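>>> carry_out --series '[[[8,0,1,0,0,0],[16,0,1,0,0,0],[24,0,1,0,0,0],[31,0,1,0,0,0],[37,0,1,0,0,0],[40,0,1,0,0,0],[41,0,1,0,0,0],[41,0,1,0,0,0]]]'

```text
clock: 17.3
tool_pos: [0.4888, 0.0481, 0.0597]
orientation: [-136.9, 90.0, 19.5]
force: [-0.8, -0.7, -0.5]
opening: 0.0217
```

```bash
python3 -c "
from h import *
fplan(0,0,58,248);print(get_obs()['opening'],get_obs()['force'],get_obs()['moment'])
S=snapshot('scene')
c=S['color'][190:290,290:390,::-1];cv2.imwrite('pics/s11.png',cv2.resize(c,None,fx=6,fy=6,interpolation=cv2.INTER_CUBIC))
"
```

```text
now fix [ 0.3 -0.1] z 59.7 j [ 29.  14. -34.   0. -42.  38.]
shift [ 1.7 -0.   0.3] turn [ 0. -0.  0.]
0.021728507851066472 [-0.78919949 -0.72091586 -0.49224463] [-0.01521738 -0.01633757 -0.02740964]
```

View pics/s11.png

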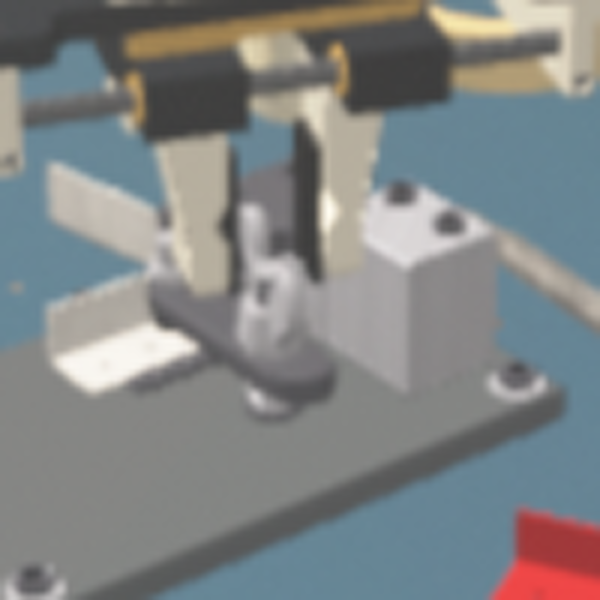

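>>> carry_out --series '[[[1,0,0,9,0,0],[1,0,0,18,0,0],[1,0,0,27,0,0],[1,0,0,36,0,0],[1,0,0,45,0,0],[1,0,0,54,0,0],[1,0,0,63,0,0],[1,0,0,72,0,0],[1,0,0,81,0,0],[1,0,0,90,0,0]]]'

```text
clock: 18.6
tool_pos: [0.4879, 0.0472, 0.0584]
orientation: [151.6, 89.9, -142.3]
force: [-1.0, -3.2, -1.7]
opening: 0.0217
```

```bash
python3 -c "
from h import *
fplan(0,0,58,158);print(get_obs()['opening'],get_obs()['force'],get_obs()['moment'])
S=snapshot('scene')
c=S['color'][190:290,290:390,::-1];cv2.imwrite('pics/s12.png',cv2.resize(c,None,fx=6,fy=6,interpolation=cv2.INTER_CUBIC))
"
```

```text
now fix [-0.6 -1. ] z 58.4 j [ 29.  14. -35.   0. -42. -53.]
shift [ 0.4 -0.2  1.1] turn [-0.3 -0.1 -0. ]
0.021706178685880727 [-1.04035861 -3.23675819 -1.73315553] [-1.23306093  0.04200312  0.02015008]
```

View pics/s12.png

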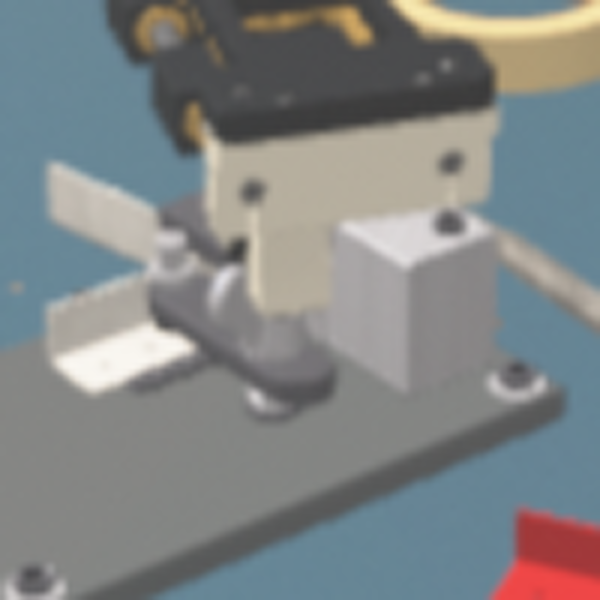

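>>> carry_out --series '[[[0,0,0,9,0,0],[0,0,0,19,0,0],[0,0,0,29,0,0],[0,0,0,39,0,0],[0,0,0,49,0,0],[0,0,0,59,0,0],[0,0,0,69,0,0],[0,0,0,79,0,0],[0,0,0,89,0,0],[0,0,0,99,0,0]]]'

```text
clock: 19.9
tool_pos: [0.4873, 0.0478, 0.058]
orientation: [-137.5, 89.9, -170.3]
force: [-3.8, 0.9, -3.5]
opening: 0.0222
```

>>> carry_out --series '[[[0,0,0,5,0,0],[0,0,0,10,0,0],[0,0,0,10,0,0]]]'

```text
clock: 20.27
tool_pos: [0.488, 0.0479, 0.0584]
orientation: [-126.6, 89.9, -169.1]
force: [-1.8, -0.7, -0.1]
opening: 0.0221
```

```bash
python3 -c "
from h import *
fplan(0,0,58,49);print(get_obs()['joint_pos'],get_obs()['force'],get_obs()['moment'])
S=snapshot('scene')
c=S['color'][190:290,290:390,::-1];cv2.imwrite('pics/s13.png',cv2.resize(c,None,fx=6,fy=6,interpolation=cv2.INTER_CUBIC))
"
```

```text
now fix [-0.5 -0.3] z 58.4 j [  29.   14.  -35.   -0.  -42. -161.]
shift [0.4 0.5 0.1] turn [ 0.1 -0.   0. ]
[ 2.86166553e+01  1.38287569e+01 -3.45359609e+01 -2.66862613e-02
 -4.16908384e+01 -1.61099926e+02] [-1.7973957  -0.70466427 -0.10579382] [-0.13901761  0.35128729  0.01385676]
```

View pics/s13.png

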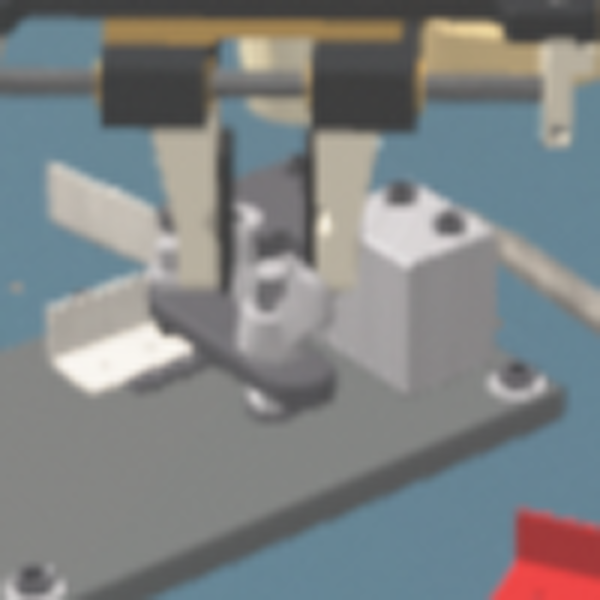

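>>> carry_out --series '[[[0,0,0,-5,0,0],[-10,0,0,-10,0,0],[-24,0,0,-15,0,0],[-30,0,0,-25,0,0],[-30,0,0,-35,0,0],[-30,0,0,-45,0,0],[-30,0,0,-55,0,0],[-30,0,0,-65,0,0],[-30,0,0,-75,0,0],[-30,0,0,-85,0,0]]]'

```text
clock: 21.58
tool_pos: [0.4895, 0.0484, 0.0891]
orientation: [-23.9, 89.9, 19.0]
force: [0.8, 0.8, -0.4]
opening: 0.0218
```

>>> carry_out --series '[[[0,0,0,-10,0,0],[0,0,0,-20,0,0],[0,0,0,-30,0,0],[0,0,0,-40,0,0],[0,0,0,-50,0,0],[0,0,0,-60,0,0],[0,0,0,-70,0,0],[0,0,0,-80,0,0],[0,0,0,-90,0,0],[0,0,0,-100,0,0]]]'

```text
clock: 22.82
tool_pos: [0.4895, 0.0484, 0.0891]
orientation: [-123.8, 89.9, 19.1]
force: [0.1, 0.3, -0.1]
opening: 0.0219
```

>>> carry_out --series '[[[0,0,0,-8,0,0],[0,0,0,-15,0,0],[0,0,0,-15,0,0],[0,0,0,-15,0,0]]]'

```text
clock: 23.32
tool_pos: [0.489, 0.0482, 0.0888]
orientation: [-136.1, 90.0, 21.1]
force: [-0.0, -0.1, 0.3]
opening: 0.0217
```

```bash
python3 -c "
from h import *
fplan(0,0,58,249)
S=snapshot('scene');T=snapshot('top')
c=S['color'][190:290,290:390,::-1];cv2.imwrite('pics/s14.png',cv2.resize(c,None,fx=6,fy=6,interpolation=cv2.INTER_CUBIC))
c=T['color'][190:270,290:370,::-1];cv2.imwrite('pics/t14.png',cv2.resize(c,None,fx=7,fy=7,interpolation=cv2.INTER_CUBIC))
"
```

```text
now fix [0.5 0. ] z 88.8 j [ 29.  11. -33.   0. -46.  39.]
shift [30.8  0.2  0.5] turn [-0.1 -0.   0. ]
```

View pics/s14.png

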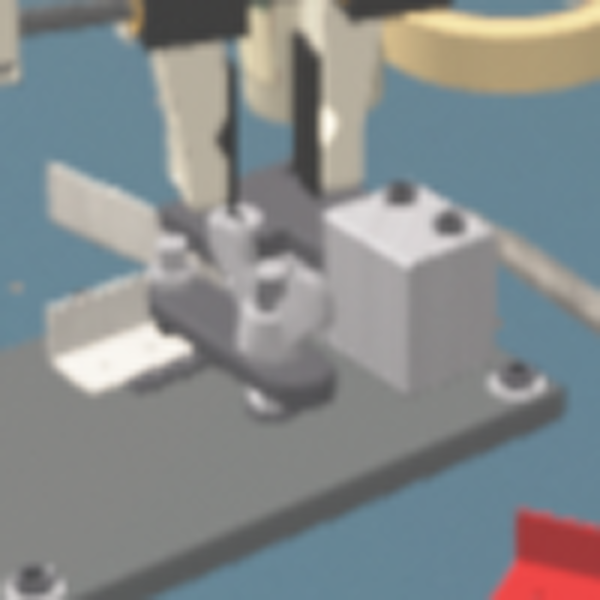

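View pics/t14.png

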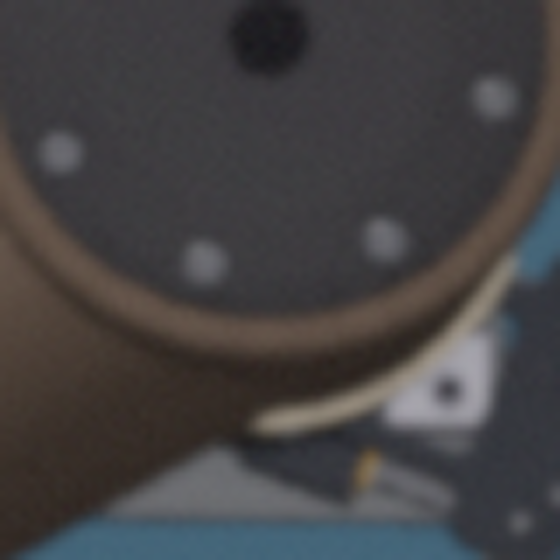

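>>> carry_out --series '[[[8,0,0,0,0,0],[16,0,0,0,0,0],[23,0,0,0,0,0],[28,0,0,0,0,0],[30,0,0,0,0,0],[30,0,0,0,0,0],[30.5,0,0,5,0,0],[31,0,0,14,0,0],[31,0,0,24,0,0],[31,0,0,34,0,0]]]'

```text
clock: 24.68
tool_pos: [0.4887, 0.0478, 0.0578]
orientation: [-173.9, 90.0, -50.9]
force: [0.1, -2.0, -2.1]
opening: 0.0219
```

>>> carry_out --series '[[[0,0,0,9,0,0],[0,0,0,19,0,0],[0,0,0,29,0,0],[0,0,0,39,0,0],[0,0,0,49,0,0],[0,0,0,59,0,0],[0,0,0,69,0,0],[0,0,0,79,0,0],[0,0,0,89,0,0],[0,0,0,99,0,0]]]'

```text
clock: 25.92
tool_pos: [0.4873, 0.0473, 0.0571]
orientation: [179.7, 89.8, -156.3]
force: [-2.3, -1.8, -2.9]
opening: 0.0223
```

>>> carry_out --series '[[[0,0,0,9,0,0],[0,0,0,19,0,0],[0,0,0,29,0,0],[0,0,0,39,0,0],[0,0,0,49,0,0],[0,0,0,58,0,0],[0,0,0,66,0,0],[0,0,0,67,0,0],[0,0,0,67,0,0]]]'

```text
clock: 27.05
tool_pos: [0.4882, 0.0479, 0.0575]
orientation: [-117.5, 90.0, -160.0]
force: [-2.5, 0.8, -1.2]
opening: 0.0219
```

```bash
python3 -c "
from h import *
fplan(0,0,58,49);print(get_obs()['joint_pos'],get_obs()['force'],get_obs()['moment'])
S=snapshot('scene')
c=S['color'][190:290,290:390,::-1];cv2.imwrite('pics/s15.png',cv2.resize(c,None,fx=6,fy=6,interpolation=cv2.INTER_CUBIC))
"
```

```text
now fix [-0.3 -0.4] z 57.5 j [  29.   14.  -35.   -0.  -42. -161.]
shift [-0.5  0.5  0. ] turn [ 0.2 -0.   0. ]
[ 2.86103855e+01  1.39110323e+01 -3.45889581e+01 -1.08325706e-02
 -4.15476650e+01 -1.61101848e+02] [-2.51445447  0.80699891 -1.17389458] [-0.00929005  0.70108428  0.04167861]
```

View pics/s15.png

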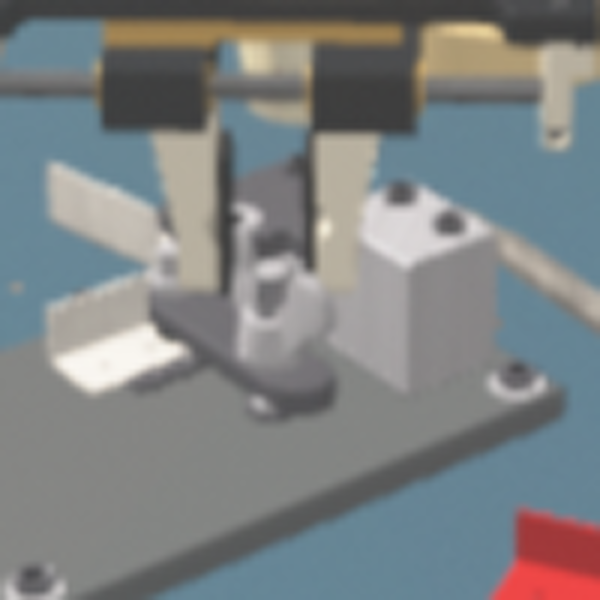

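>>> carry_out --series '[[[0,0,0,-5,0,0],[-10,0,0,-10,0,0],[-24,0,0,-15,0,0],[-28,0,0,-25,0,0],[-28,0,0,-35,0,0],[-28,0,0,-45,0,0],[-28,0,0,-55,0,0],[-28,0,0,-65,0,0],[-28,0,0,-75,0,0],[-28,0,0,-85,0,0]]]'

```text
clock: 28.35
tool_pos: [0.4898, 0.0484, 0.0862]
orientation: [-27.3, 89.9, 15.5]
force: [0.3, 0.4, 1.5]
opening: 0.0219
```

>>> carry_out --series '[[[0,0,0,-10,0,0],[0,0,0,-20,0,0],[0,0,0,-30,0,0],[0,0,0,-40,0,0],[0,0,0,-50,0,0],[0,0,0,-60,0,0],[0,0,0,-70,0,0],[0,0,0,-80,0,0],[0,0,0,-90,0,0],[0,0,0,-100,0,0]]]'

```text
clock: 29.6
tool_pos: [0.4898, 0.0484, 0.0862]
orientation: [-127.8, 89.9, 15.0]
force: [0.0, 0.1, 0.1]
opening: 0.0219
```

>>> carry_out --series '[[[0,0,0,-8,0,0],[0,0,0,-15,0,0],[0,0,0,-15,0,0]]]'

```text
clock: 29.98
tool_pos: [0.4895, 0.0483, 0.0861]
orientation: [-141.8, 89.9, 15.6]
force: [0.9, -0.3, -0.6]
opening: 0.0221
```

```bash
python3 -c "
from h import *
fplan(0,0,57,249)
S=snapshot('scene')
c=S['color'][190:290,290:390,::-1];cv2.imwrite('pics/s16.png',cv2.resize(c,None,fx=6,fy=6,interpolation=cv2.INTER_CUBIC))
"
```

```text
now fix [1.  0.1] z 86.1 j [ 29.  12. -33.   0. -46.  39.]
shift [29.1  0.5  1. ] turn [ 0.1 -0.1  0.1]
```

View pics/s16.png

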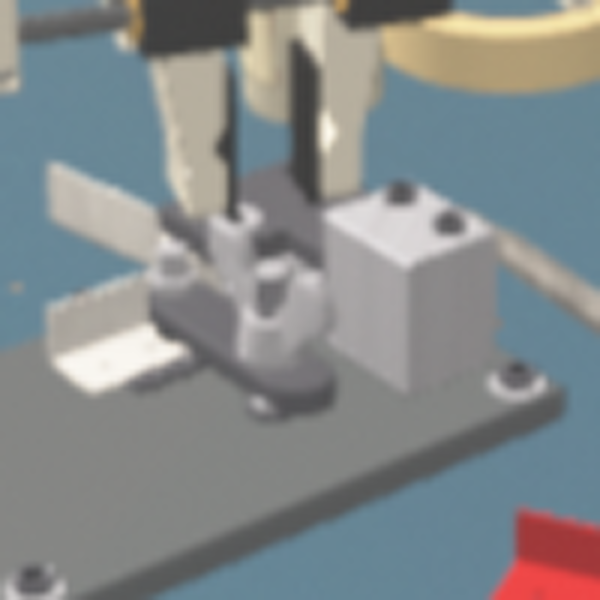

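>>> carry_out --series '[[[8,0,0,0,0,0],[16,0,0,0,0,0],[23,0,0,0,0,0],[27,0,0,0,0,0],[28.5,0,0,0,0,0],[28.5,0,0,0,0,0],[29,0,0,5,0,0],[29,0,0,14,0,0],[29,0,0,24,0,0],[29,0,0,34,0,0]]]'

```text
clock: 31.28
tool_pos: [0.4888, 0.0478, 0.0568]
orientation: [-165.6, 90.0, -42.6]
force: [0.7, -3.1, -1.1]
opening: 0.0222
```

>>> carry_out --series '[[[0,0,0,9,0,0],[0,0,0,18,0,0],[0,0,0,27,0,0],[0,0,0,36,0,0],[0,0,0,45,0,0],[0,0,0,54,0,0],[0,0,0,63,0,0],[0,0,0,72,0,0],[0,0,0,80,0,0],[0,0,0,84,0,0]]]'

```text
clock: 32.52
tool_pos: [0.4874, 0.0472, 0.0562]
orientation: [167.8, 89.9, -153.0]
force: [-0.6, -2.7, -2.4]
opening: 0.022
```

```bash
python3 -c "
from h import *
fplan(0,0,58,131);o=get_obs();print(o['joint_pos'],o['force'],o['moment'],o['tau'])
"
```

```text
now fix [-1. -1.] z 56.2 j [ 29.  14. -35.  -0. -41. -79.]
shift [-1.8  0.1  1.5] turn [-0.2 -0.1 -0. ]
[ 2.85847329e+01  1.40033959e+01 -3.46966234e+01 -5.99863658e-03
 -4.14420830e+01 -7.94373092e+01] [-0.6256141  -2.69272242 -2.39457375] [-0.94170545  0.33494881  0.04959585] [  1.12190187 -41.8106389   22.92722225   5.07120118   0.81198027
   0.39130926]
```

>>> carry_out --series '[[[0,0,0,4,0,0],[0,0,0,8,0,0],[0,0,0,12,0,0],[0,0,0,14,0,0],[0,0,0,14,0,0]]]'

```text
clock: 33.15
tool_pos: [0.4878, 0.0476, 0.0563]
orientation: [175.1, 89.9, -159.5]
force: [-4.6, -1.0, -1.3]
opening: 0.0219
```

```bash
python3 -c "
from h import *
fplan(0,0,58,117);o=get_obs();print(o['joint_pos'],o['force'],o['moment'],o['tau'])
"
```

```text
now fix [-0.7 -0.6] z 56.3 j [ 29.  14. -35.  -0. -41. -93.]
shift [-1.7  0.2  0.9] turn [ 0.  -0.1 -0. ]
[ 2.86035641e+01  1.40013212e+01 -3.46689739e+01 -2.07615524e-02
 -4.14264521e+01 -9.32135942e+01] [-4.58634573 -0.99491677 -1.26310862] [-0.42478281  1.23654666  0.10476532] [  0.36713756 -41.47442579  23.62240613   5.69562569   1.36592835
  -0.36630115]
```

>>> carry_out --series '[[[0,0,0,4,0,0],[0,0,0,8,0,0],[0,0,0,8,0,0],[0,0,0,8,0,0]]]'

```text
clock: 33.65
tool_pos: [0.4882, 0.048, 0.0565]
orientation: [171.2, 90.0, -171.3]
force: [-4.9, 0.2, -0.4]
opening: 0.0219
```

```bash
python3 -c "
from h import *
fplan(0,0,58,109);o=get_obs();print(o['force'],o['moment'],o['joint_pos'][5])
"
```

```text
now fix [-0.3 -0.2] z 56.5 j [  29.   14.  -35.   -0.  -41. -101.]
shift [-1.5  0.1  0.3] turn [ 0.1 -0.  -0. ]
[-4.88803171  0.17215024 -0.42103265] [-0.12583214  1.61692011  0.05141548] -101.13398195079205
```

>>> carry_out --series '[[[0,0,0,4,0,0],[0,0,0,8,0,0],[0,0,0,8,0,0],[0,0,0,8,0,0]]]'

```text
clock: 34.15
tool_pos: [0.4886, 0.0481, 0.0565]
orientation: [133.2, 90.0, 142.6]
force: [-4.7, 0.2, -0.6]
opening: 0.0222
```

```bash
python3 -c "
from h import *
fplan(0,0,58,101);o=get_obs();print(o['force'],o['moment'],o['joint_pos'][5])
"
```

```text
now fix [ 0.1 -0.1] z 56.5 j [  29.   14.  -35.   -0.  -41. -109.]
shift [-1.5  0.1 -0.1] turn [ 0.1 -0.  -0. ]
[-4.70161323  0.16684423 -0.63499343] [0.13239316 1.56727229 0.08098993] -109.12695239216634
```

>>> carry_out --series '[[[0,0,0,3,0,0],[0,0,0,6,0,0],[0,0,0,6,0,0]]]'

```text
clock: 34.52
tool_pos: [0.4888, 0.0482, 0.0566]
orientation: [34.0, 90.0, 37.5]
force: [-3.8, 0.2, -1.3]
opening: 0.0222
```

```bash
python3 -c "
from h import *
fplan(0,0,58,95);o=get_obs();print(o['force'],o['moment'],o['joint_pos'][5])
"
```

```text
now fix [0.3 0. ] z 56.6 j [  29.   14.  -35.   -0.  -41. -115.]
shift [-1.4  0.  -0.3] turn [ 0.1  0.  -0. ]
[-3.76107139  0.16691477 -1.28719325] [0.34262838 1.37633979 0.05636493] -115.16187498037378
```

>>> carry_out --series '[[[0,0,0,3,0,0],[0,0,0,6,0,0],[0,0,0,6,0,0]]]'

```text
clock: 34.9
tool_pos: [0.4889, 0.0482, 0.0566]
orientation: [35.3, 90.0, 32.8]
force: [-3.8, 1.9, -2.2]
opening: 0.022
```

```bash
python3 -c "
from h import *
fplan(0,0,58,89);o=get_obs();print(o['force'],o['moment'],o['joint_pos'][5])
"
```

```text
now fix [0.4 0.1] z 56.6 j [  29.   14.  -35.   -0.  -41. -121.]
shift [-1.4 -0.1 -0.4] turn [ 0.1  0.  -0. ]
[-3.84342717  1.88483285 -2.20410074] [0.49328441 1.31993752 0.08956653] -121.1338781483235
```

>>> carry_out --series '[[[0,0,0,3,0,0],[0,0,0,5,0,0],[0,0,0,5,0,0]]]'

```text
clock: 35.28
tool_pos: [0.4888, 0.0482, 0.0566]
orientation: [37.0, 90.0, 29.4]
force: [-3.7, 2.4, -0.8]
opening: 0.022
```

```bash
python3 -c "
from h import *
fplan(0,0,58,84);o=get_obs();print(o['force'],o['moment'],o['joint_pos'][5])
"
```

```text
now fix [ 0.3 -0. ] z 56.6 j [  29.   14.  -35.   -0.  -41. -126.]
shift [-1.4 -0.  -0.3] turn [ 0.1  0.  -0. ]
[-3.72651412  2.4232855  -0.75629782] [0.64887973 1.28517342 0.05820761] -126.18479469396229
```

>>> carry_out --series '[[[0,0,0,3,0,0],[0,0,0,5,0,0],[0,0,0,5,0,0]]]'

```text
clock: 35.65
tool_pos: [0.4889, 0.0482, 0.0566]
orientation: [32.0, 90.0, 19.4]
force: [-3.0, 0.8, -1.7]
opening: 0.0218
```

```bash
python3 -c "
from h import *
fplan(0,0,58,79);o=get_obs();print(o['force'],o['moment'],o['joint_pos'][5])
S=snapshot('scene')
c=S['color'][190:290,290:390,::-1];cv2.imwrite('pics/s17.png',cv2.resize(c,None,fx=6,fy=6,interpolation=cv2.INTER_CUBIC))
"
```

```text
now fix [ 0.4 -0. ] z 56.6 j [  29.   14.  -35.    0.  -41. -131.]
shift [-1.4 -0.  -0.4] turn [ 0.1  0.  -0. ]
[-3.0485768   0.83941133 -1.68802073] [0.63201413 1.14044276 0.05549057] -131.2075898611869
```

View pics/s17.png

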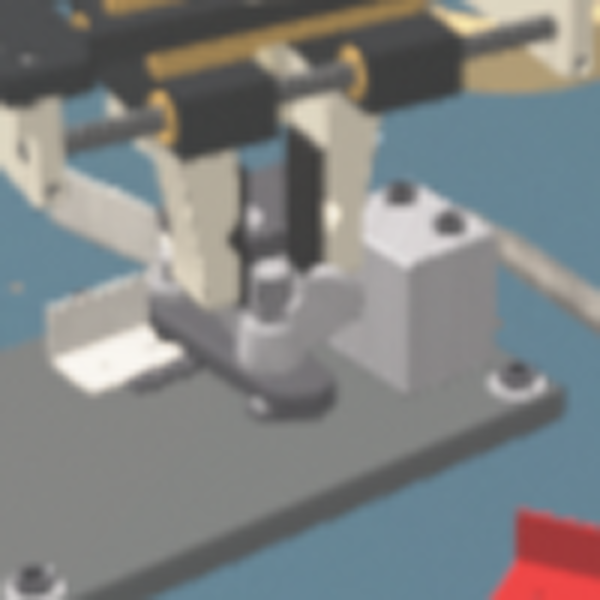

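>>> carry_out --series '[[[0,0,0,3,0,0],[0,0,0,6,0,0],[0,0,0,6,0,0]]]'

```text
clock: 36.08
tool_pos: [0.4888, 0.0482, 0.0566]
orientation: [40.5, 90.0, 22.0]
force: [-3.9, 1.8, -1.2]
opening: 0.0218
```

```bash
python3 -c "
from h import *
fplan(0,0,58,73);o=get_obs();print(o['force'],o['moment'],o['joint_pos'][5])
"
```

```text
now fix [ 0.3 -0. ] z 56.6 j [  29.   14.  -35.    0.  -41. -137.]
shift [-1.4 -0.1 -0.3] turn [ 0.1  0.  -0. ]
[-3.93152941  1.84483552 -1.16086731] [0.74468135 1.08381754 0.12088078] -137.1782453363098
```

>>> carry_out --series '[[[0,0,0,3,0,0],[0,0,0,5,0,0],[0,0,0,5,0,0]]]'

```text
clock: 36.45
tool_pos: [0.4887, 0.0481, 0.0566]
orientation: [-0.9, 90.0, -24.5]
force: [-3.2, 2.6, -1.9]
opening: 0.0222
```

```bash
python3 -c "
from h import *
fplan(0,0,58,68);o=get_obs();print(o['force'],o['moment'],o['joint_pos'][5])
"
```

```text
now fix [ 0.2 -0.1] z 56.6 j [  29.   14.  -35.    0.  -41. -142.]
shift [-1.4 -0.  -0.2] turn [0.1 0.  0. ]
[-3.23933589  2.55948989 -1.94761857] [0.94401102 1.1489318  0.65176226] -142.17541222570296
```

>>> carry_out --series '[[[0,0,0,3,0,0],[0,0,0,5,0,0],[0,0,0,5,0,0]]]'

```text
clock: 36.83
tool_pos: [0.4887, 0.0481, 0.0566]
orientation: [-39.9, 90.0, -68.4]
force: [-3.9, 2.4, -2.6]
opening: 0.0223
```

```bash
python3 -c "
from h import *
fplan(0,0,58,63);o=get_obs();print(o['force'],o['moment'],o['joint_pos'][5])
"
```

```text
now fix [ 0.2 -0.1] z 56.6 j [  29.   14.  -35.    0.  -41. -147.]
shift [-1.4 -0.  -0.2] turn [0.1 0.  0. ]
[-3.86957175  2.38431337 -2.55940838] [0.94927488 1.20904276 1.37057842] -147.1744122771504
```

>>> carry_out --series '[[[0,0,0,-5,0,0],[0,0,0,-12,0,0],[-10,0,0,-18,0,0],[-25,0,0,-22,0,0],[-45,0,0,-22,0,0],[-75,0,0,-22,0,0],[-110,0,0,-22,0,0],[-130,0,0,-22,0,0],[-130,0,0,-22,0,0]]]'

```text
clock: 37.95
tool_pos: [0.4907, 0.0484, 0.189]
orientation: [27.4, 89.7, 20.8]
force: [0.4, 0.3, -1.1]
opening: 0.0222
```

```bash
python3 -c "
from h import *
fplan(-18,150,187,84)
"
```

```text
now fix [2.2 0.3] z 189.0 j [  29.    5.  -25.    0.  -60. -125.]
shift [  2.2 147.4 -33.2] turn [ 1.   0.3 -0.2]
```

>>> carry_out --series '[[[0,20,-4,0,0,0],[0,45,-10,0,0,0],[0,75,-17,0,0,0],[0,105,-24,0,0,0],[0,130,-30,0,0,0],[0,147,-33,0,0,0],[0,147,-33,0,0,0],[0,147,-33,0,0,0]]]'

```text
clock: 38.95
tool_pos: [0.4729, 0.1974, 0.1863]
orientation: [-125.6, 90.0, -132.2]
force: [-0.1, -0.2, 0.1]
opening: 0.0219
```

```bash
python3 -c "
from h import *
T=snapshot('top');S=snapshot('scene')
c=S['color'][200:310,240:400,::-1];cv2.imwrite('pics/s20.png',cv2.resize(c,None,fx=5,fy=5,interpolation=cv2.INTER_CUBIC))
c=T['color'][190:270,290:370,::-1];cv2.imwrite('pics/t20.png',cv2.resize(c,None,fx=7,fy=7,interpolation=cv2.INTER_CUBIC))
cv2.imwrite('pics/top20.png',T['color'][:,:,::-1])
"
```

View pics/s20.png

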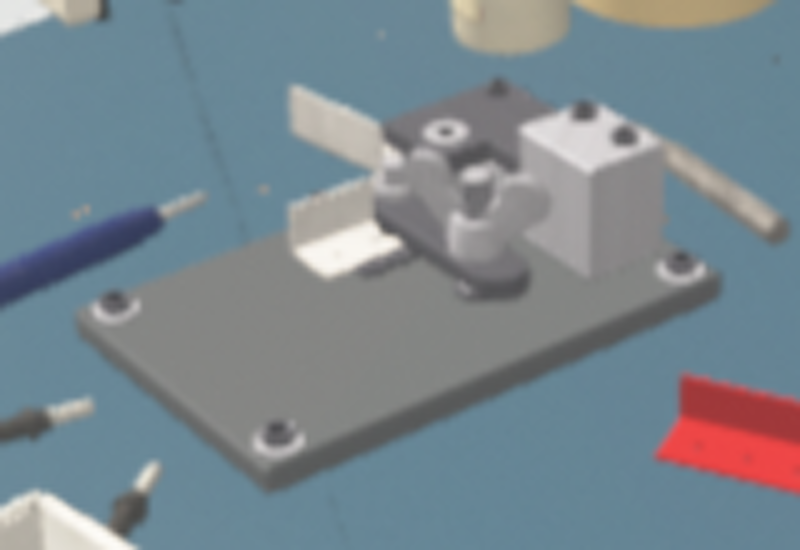

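View pics/t20.png

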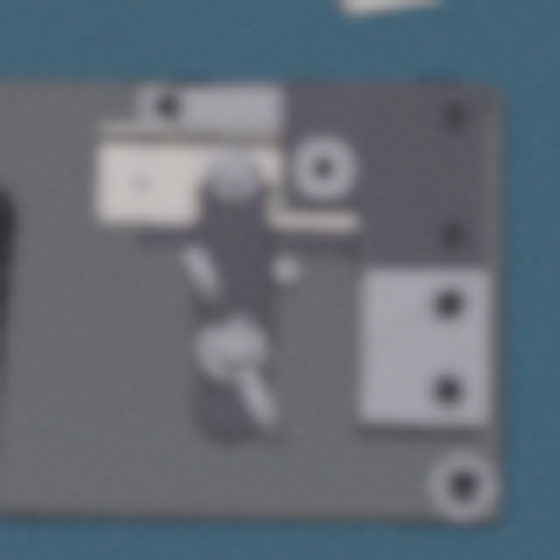

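View pics/top20.png

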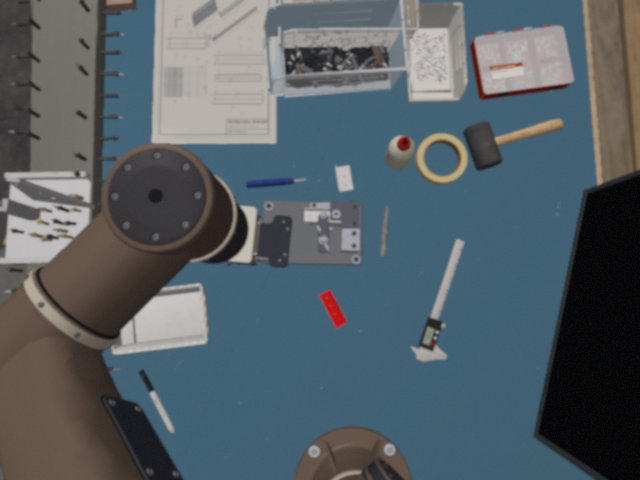

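```bash
python3 -c "
from h import *
T=snapshot('top')
def f(px,z): return w2f(onz(T,[np.array(px)/7+[290,190]-.43],z)[0]).round(1)
print('spin',f((234,172),.045),'clip end corner',f((97,222),.015),f((97,145),.015),get_obs()['force'])
"
```

```text
spin [50.6 -0.2] clip end corner [39.8 39.6] [62.7 39.9] [-0.18373098 -1.25715583  0.47909535]
```

Every check agrees: the clip's end is at y ≈ 39.6 (home is 39), the strap angle is about 0, and the wings point along 26° where the hard stop would put them at 24.3°. I'm handing it in.

```bash
python3 -c "
from plant import close_job
print(close_job())"
```

```text
the job is handed in; nothing more can be done
None
```

The clip is pushed home, the strap is over it against its pin, and the wing nut is run down to its hard stop. I handed the job in at about 39 s of the 64 s allowed. `close_job` gives no verdict, so the result is my own checks only.

**What I did**
- **Clip:** I pushed it along the nest with the closed fingertips until the push force rose to about 9 N against the stop block.
- **Strap:** I pushed it round by its spindle. It jammed for a moment near the end because I was pushing at 45°. I changed the push direction and it went on until the force rose to about 12 N at the pin.
- **Wing nut:** I turned it clockwise in three strokes with the fingers straddling the wings, until the turning moment jumped from about 0.1 to 1.4 N m.

**Last checks**
- **Clip:** its end measured at fixture y ≈ 39.6–39.9 mm, where home is 39. That is inside the 2 mm limit and within my measuring error of about 1 mm.
- **Strap:** the spindle measured at (50.6, -0.2) mm, so the strap angle is about 0.
- **Wing nut:** the wings point at about 26°, where the 9.0 rad stop would put them at 24.3°. Two rough mid-stroke readings of the nut angle from the side picture differed by up to 30°, so I relied on the moment jump and this last top view.
- **Surroundings:** the bystanders look unmoved in the last pictures, and the robot is clear of everything.
- **Not measured:** I could not measure the foot's force on the clip directly. By the given spring figures it should be about 7.5 N.

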